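# Scrap a rejected circuit board from the inspection slide

### The job

The green board under the inspection camera has failed. Bring the red scrap bin under the open end of the camera stand's slide, flip up the stop that bars that end, and push the board along the rails, reaching in under the camera, until it drops off the end into the bin. Do not bump the camera or disturb the other things on the bench; the board must not land anywhere but in the bin, and the bin must be left standing flat.

Things in the scene. Friction and masses are not known exactly. Their poses are not given: they have to be found in the camera images.
- stand: Inspection stand, fixed. Origin: on the bench, below the middle of the slide's width. x to the back (column side), y along the slide away from its open end, z up. In mm: foot x -55..113, y -75..90, 14 high; plinth x -43..43, y -70..85, to 83; slide above it x -47..47, y -115 (open end) to 120 (end wall), underside 83, rail tops 121 high; column 22 thick at x 88, y 0, 320 high.
- camera: Camera head over the slide; must not be bumped (8 N). Same origin and axes as stand. In mm: ring light 68 wide on the axis x 6, y 0, underside 189 above the bench; barrel 51 wide up to 309; arm at 255-277 to a block with knobs (x 71..105, y -39..39, height 240-284). It bars an upright gripper: lean it back to the robot 30-40 degrees, fingertips pointing forward and down under the ring.
- outlet (a point): Middle of the slide's open end, level with the board's underside, 115 mm above the bench; stand frame (0, -115, 115) mm, same axes. The board rests on two ledges; channel 63 mm wide between the side rails (they end at stand y -70), 51 mm between ledges, open for 19 mm below the board, so a fingertip can dip below its plane to push its end. It tips off once its middle is past here.
- stop (a joint): Flip-up end stop, rad: 0 = down, its steel blade (96 x 4 x 16 mm) bars the open end; 1.3 = fully up, end of travel; over 1.0 the board passes. Hinge axis along the stand's y at stand (50, -118, 118) mm. As it opens, the blade rises and the knob on its handle swings to the stand's +x. Stays where left (friction 0.05 N m, about 1 N at the knob). Starts at 0 to 0.12.
- stop_knob (a point): Centre of the black ball knob, 24 mm across, on the stop's handle, 60 mm from the hinge axis. At joint value a, in the stand frame: (50 + 60 sin(a - 0.65), -122, 118 + 60 cos(a - 0.65)) mm. Pinch it from above, fingers closing along the stand's x (the camera is near), and lead it along this arc, turning between the fingers; or push it.
- bin: Red open scrap bin, loose, 0.25 kg, 120 (x) x 170 (y) x 55 mm high; origin: centre of underside, z up. Rim 10 mm wide, 14 mm deep (height 41-55), to be pinched from above with one finger inside; inside 100 x 150 mm, floor 4 mm. Slides on the bench when led by its rim. Stands well lengthwise along the slide, its end rim under the overhang: centre near stand x 0, y -170 mm.
- board: Green circuit board, loose, 30 g, 60 (x) x 85 (y) mm; the plate is 2 mm thick and takes the contact, parts on top up to 10 mm high do not. Origin: centre of its underside. Starts on the slide's ledges under the camera, long side along the rails, middle within 12 mm of the camera's axis along y; y axis as the stand's.
- cutters: Side cutters lying on the bench, 50 x 122 x 11 mm, origin at the centre of the underside. Bystander, leave alone.
- tape: Roll of black tape lying flat, 62 mm in diameter, 19 mm high, origin at the centre of the underside. Bystander, leave alone.
- screwdriver: Blue-handled screwdriver lying along y, 22 x 170 x 21 mm, origin at the centre of the underside. Bystander, leave alone.

How it is judged:
By the outcome, as a careful person would: the job done as asked, in the order asked, and still so for the second after the job is handed in, with the robot touching nothing.
It also fails if it takes over 64 s, if anything falls off the work surface, if the arm or the gripper's body presses on something with over 40 N, if the wrist force passes 120 N, or if a joint passes its speed limit or range.

### The arm

A 6-joint arm with a two-finger parallel gripper is mounted at the origin on a cart in front of the work surface, level with it; the furniture and walls round the work are solid. World frame = base frame: x ahead of the robot, y to its left, z up, the work surface at z = 0. Lengths are in m, angles in degrees, forces in N, time in s.
With the tool pointing down it reaches from about 0.4 to 0.825 m from the base axis. Payload 7 kg.
Tool frame: the origin (TCP) lies at the very end of the fingers, on their centre line; the grasp point (between the pads) lies 19 mm behind it (ctrl.pinch_z is the distance from the TCP to the grasp point, in m); z points along the fingers, x is the direction in which the jaws open and shut, and the axes are right-handed (so a half turn about z gives the same grasp; the last joint's range is limited). The gripper opens to 88 mm and grips with 3 to 60 N. Pads are 19 mm wide; open, the fingers measure 130 mm over their backs; the gripper's body (78 mm by 193 mm) begins 47 mm behind the grasp point.
Start: joints at [-53.279, 20.546, 0.682, 0, -70.136, -16.507], TCP at [0.233, -0.633, 0.227] pointing down, gripper open.
Joint ranges: [-176.03, 176.03], [-82.01, 121.73], [-58.28, 71.71], [-173.87, 95.51], [-174.79, -0.11], [-173.66, 173.66]. Speed limits (degrees/s): [136.94, 136.94, 172.46, 180, 180, 180].

### API

Orientations are given as [roll, pitch, yaw] about the fixed x, y, z axes, in that order (R = Rz(yaw) Ry(pitch) Rx(roll)).
In Python, from plant import ctrl gives the robot as it stands.
- The arm moves only by the tool carry_out, never from a script. Its argument "increments" is a list of rows, each a list of 7 numbers: the turn, a rotation vector about the world's x, y, z in degrees, then the shift along the world's x, y, z in mm, then the closure, from 0 (fully open) to 1 (shut). In form: [[ax, ay, az, dx, dy, dz, grip], ...]. A call has 1 to 20 rows; each row is the pose to reach, as a shift and turn from the pose commanded when the call began; what a row does not reach only later rows make up. A row lasts 1/8 s, in which the tool goes at most 62.5 mm and 10.7 degrees, less where a joint would pass 70% of its speed; a pose out of reach is approached as far as the arm can. A call with a gripper value outside its range is refused whole. The fingers move at their own pace and stop on an object; the grip force is fixed at half the most. Time passes only in rows, so rows that repeat a pose let the fingers close. It gives the time, the measured TCP pose, the force and the opening at its end, in the units of the state.
- ctrl.get_obs(): the state, without advancing time (a new reading comes with each control period).
- ctrl.snapshot(name): name is "side" or "top"; returns a dict with "pixels" (480x640x3 uint8, blue, green, red), "intrinsics" (3x3 intrinsics, pixels), "rvec" (rotation vector, rad) and "tvec" (3), from world to camera coordinates, as OpenCV has them. Camera axes: x right, y down, z forward; pixel columns grow to the right and rows downward; lengths in m; the calibration is good to about 2 mm. A picture is of the moment at which its call begins. There is no depth.
- ctrl.close_job(): hands the job in, once; it reports no verdict.
Trained networks look in a picture, given as the dict that the camera call returned (one of the last four; its "shot" number tells which), for a name from the list of things; names that differ only in an ending like _2 or _b are one class to them, and where a whole thing is asked for, a point or a joint stands for the part that bears it (a point fixed in the world has none). Each returns a list of dicts, best first, with "confidence" (0 to 1); they miss things now and then, are a little off and sometimes report something else, mostly with a low value. They report only what shows in the picture. A call takes as long as a camera call.
- ctrl.search_frame(picture, label): "centre" ([x, y, z] in m, in world coordinates, good to about 4 mm: the middle of the surface that is visible of it).
- ctrl.outline_of(picture, label): "pixels" (480x640 bool, what is visible of it).
The state is a dict: "clock": time; "joint_pos": joint angles; "qvel": joint speeds; "tau": joint torques, N m; "tool_pos": TCP position; "orientation": TCP orientation; "force": force on the tool from outside, world axes, zero at the start; "moment": the same for the moment, N m; "opening": finger opening in m.
Only numpy, scipy, OpenCV 4.12 (cv2) and the standard library are available. Lean on these libraries where they do the work, as an engineer would, in place of code of your own. Each camera call takes 0.05 s, during which the arm holds its last target. There are 200 camera calls.

## Working session

There is one attempt and no reset: what is moved stays moved. The work goes in short steps, Python scripts to look and compute and a tool call to move; the robot and the scene stay as the last step left them, time stands still between calls to the robot, and variables do not carry over. Pictures are saved under pics/ and viewed, about 8 in all and at most 12, crops included, and the job is handed in when it is done.

Besides the shell and the picture viewer there is one more tool, called after "Request:" as name(argument=value, ...), one argument or row to a line, values as JSON. carry_out: Moves the arm, as the interface text tells. Its arguments: {"type":"object","properties":{"increments":{"type":"array"}},"required":["increments"]}

```bash
mkdir -p pics; ls
cat > h.py <<'E'
import numpy as np, cv2
from plant import ctrl
def snap(n,fn=None):
    p=ctrl.snapshot(n)
    if fn: cv2.imwrite('pics/'+fn,p['pixels'])
    return p
def proj(p,X):
    return cv2.projectPoints(np.array(X,float).reshape(-1,3),np.array(p['rvec'],float),np.array(p['tvec'],float),np.array(p['intrinsics'],float),None)[0].reshape(-1,2)
def ray(p,uv,z):
    R=cv2.Rodrigues(np.array(p['rvec'],float))[0];t=np.array(p['tvec'],float).ravel()
    uv=np.array(uv,float).reshape(-1,2)
    d=np.linalg.solve(np.array(p['intrinsics'],float),np.c_[uv,np.ones(len(uv))].T)
    d=(R.T@d).T;c=-R.T@t
    return c+d*((z-c[2])/d[:,2])[:,None]
E
python3 - <<'E'
from h import *
o=ctrl.get_obs();print({k:np.round(v,3) for k,v in o.items()})
for n in('side','top'):
    p=snap(n,n+'1.png')
    R=cv2.Rodrigues(np.array(p['rvec']))[0];print(n,'cam',(-R.T@np.array(p['tvec']).ravel()).round(3),'dir',R[2].round(2))
    for l in('stand','camera','stop','stop_knob','bin','board','cutters','tape','screwdriver'):
        r=ctrl.search_frame(p,l);print(l,[(np.round(d['centre'],3).tolist(),round(d['confidence'],2)) for d in r[:2]])
E
```

```text
pics
{'clock': np.float64(0.0), 'joint_pos': array([-5.3279e+01,  2.0593e+01,  6.3400e-01, -1.9000e-02, -7.0135e+01,
       -1.6505e+01]), 'qvel': array([ 0.094,  0.15 , -0.062,  0.055,  0.071,  0.051]), 'tau': array([ 1.0000e-03, -5.8272e+01,  2.9307e+01,  6.9980e+00,  7.0000e-03,
       -0.0000e+00]), 'tool_pos': array([ 0.233, -0.633,  0.226]), 'orientation': array([-1.79991e+02, -9.50000e-02,  1.10209e+02]), 'force': array([-0.225, -0.252,  0.473]), 'moment': array([-0.003, -0.025,  0.016]), 'opening': np.float64(0.088)}
side cam [ 0.448 -0.814  0.498] dir [ 0.1   0.9  -0.43]
stand [([0.576, 0.073, 0.121], 0.76)]
camera [([0.384, 0.158, 0.01], 0.18)]
stop [([0.543, -0.025, 0.123], 0.77)]
stop_knob [([0.55, -0.028, 0.126], 0.97), ([0.548, 0.113, 0.119], 0.32)]
bin [([0.517, -0.264, 0.024], 0.9)]
board [([0.548, 0.115, 0.118], 0.68)]
cutters [([0.383, 0.156, 0.01], 0.73)]
tape [([0.365, 0.006, 0.015], 0.62)]
screwdriver [([0.676, -0.237, 0.009], 0.74)]
top cam [0.229 0.048 1.384] dir [ 0.23 -0.09 -0.97]
stand [([0.564, 0.092, 0.117], 0.96)]
camera [([0.568, 0.094, 0.278], 0.72)]
stop [([0.55, -0.018, 0.147], 0.75)]
stop_knob [([0.55, -0.021, 0.149], 0.64)]
bin [([0.522, -0.272, 0.004], 0.75), ([0.542, 0.118, 0.117], 0.5)]
board [([0.547, 0.117, 0.117], 0.81), ([0.518, -0.275, 0.006], 0.42)]
cutters [([0.385, 0.166, 0.011], 0.71), ([0.569, 0.097, 0.28], 0.69)]
tape [([0.37, 0.018, 0.017], 0.76)]
screwdriver [([0.676, -0.222, 0.02], 0.51)]
```

View pics/side1.png

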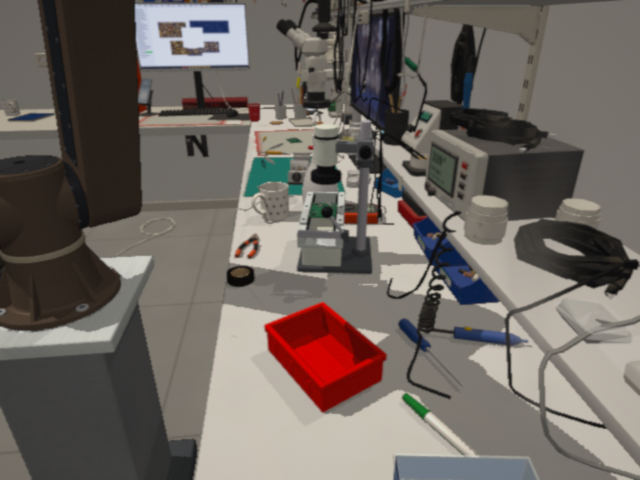

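View pics/top1.png

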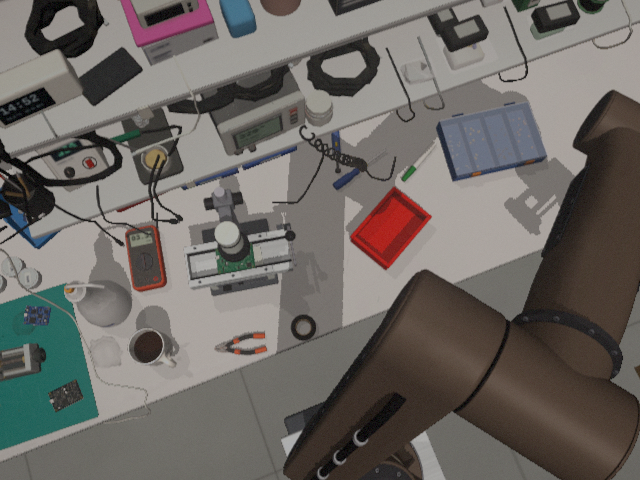

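The side view shows the stand at about (325,220), the bin at (325,352) turned roughly 30°, and the screwdriver right of it at (415,335). The top view shows the slide at (187–292,260), the knob at (291,234), the bin at (390,228), the tape at (303,327) and the cutters at (243,343). Next I fit the stand and bin poses by silhouette.

```bash
cat > fit.py <<'E'
from h import *
from scipy.optimize import minimize
def box(x0,x1,y0,y1,z0,z1): return np.array([[x,y,z] for x in(x0,x1) for y in(y0,y1) for z in(z0,z1)])/1000.
def cyl(x,y,r,z0,z1): return np.array([[x+r*np.cos(a),y+r*np.sin(a),z] for a in np.linspace(0,6.28,24) for z in(z0,z1)])/1000.
STAND=[box(-55,113,-75,90,0,14),box(-43,43,-70,85,0,83),box(-47,47,-70,120,83,121),box(-47,47,-115,-70,83,115),cyl(88,0,11,0,320),cyl(6,0,34,189,205),cyl(6,0,25.5,189,309),box(6,88,-8,8,255,277),box(71,105,-39,39,240,284)]
BIN=[box(-60,60,-85,85,0,55)]
BOARD=[box(-30,30,-42.5,42.5,0,2)]
def tf(P,q):
    c,s=np.cos(q[2]),np.sin(q[2]);return P@np.array([[c,s,0],[-s,c,0],[0,0,1]])+[q[0],q[1],0]
def sil(p,parts,q,S=2):
    m=np.zeros((480*S,640*S),np.uint8)
    for P in parts:
        cv2.fillConvexPoly(m,cv2.convexHull(((proj(p,tf(P,q))+.5)*S*16-8).astype(np.int32).reshape(-1,1,2)),1,shift=4)
    return m
def mask(p,labels):
    m=np.zeros((480,640),np.uint8)
    for l in labels:
        r=ctrl.outline_of(p,l)
        if r: m|=np.array(r[0]['pixels']).astype(np.uint8); print(l,r[0]['confidence'],np.array(r[0]['pixels']).sum())
    return m
def fit(views,parts,q0):
    M=[(p,cv2.resize(m,(1280,960),interpolation=cv2.INTER_NEAREST)) for p,m in views]
    def f(q):
        return -np.mean([ (a&b).sum()/max(1,(a|b).sum()) for a,b in((sil(p,parts,q),m) for p,m in M)])
    s=np.array([.02,.02,.15]);q0=np.array(q0,float)
    r=None
    for k in range(2):
        r=minimize(f,q0,method='Nelder-Mead',options=dict(initial_simplex=[q0,*(q0+np.diag(s))],xatol=2e-4,fatol=1e-5)); q0=r.x;s=s/4
    return r.x,-r.fun
E
python3 - <<'E'
from fit import *
V=[snap('side'),snap('top')]
ms=[mask(p,('stand','camera','board')) if p is V[0] else mask(p,('stand','camera','board')) for p in V]
mb=[mask(p,('bin',)) for p in V]
best=None
for sub in([0,1],[0],[1]):
    q,s=fit([(V[i],ms[i]) for i in sub],STAND,[.548,.1,0]);print('stand',sub,q.round(4),np.degrees(q[2]).round(1),round(s,3))
    if best is None: best=q
    b,s=max((fit([(V[i],mb[i]) for i in sub],BIN,[.52,-.268,a]) for a in(-.5,.5)),key=lambda r:r[1]);print('bin',sub,b.round(4),np.degrees(b[2]).round(1),round(s,3))
    if len(sub)==2: bb=b
out=[]
for p,(u,v,w,h) in zip(V,((240,110,160,300),(170,160,280,150))):
    im=cv2.resize(p['pixels'],None,fx=4,fy=4,interpolation=cv2.INTER_CUBIC)
    for parts,q in((STAND,best),(BIN,bb)):
        for P in parts:
            cv2.polylines(im,[cv2.convexHull((4*proj(p,tf(P,q))+1.5).astype(np.int32))],True,(0,255,255),1)
    im=im[4*v:4*(v+h),4*u:4*(u+w)]; out.append(cv2.resize(im,None,fx=600/im.shape[0] if p is V[0] else 480/im.shape[1],fy=600/im.shape[0] if p is V[0] else 480/im.shape[1],interpolation=cv2.INTER_AREA))
c=np.zeros((600,800,3),np.uint8);c[:600,:out[0].shape[1]]=out[0];c[:out[1].shape[0],320:320+480]=out[1][:,:480];cv2.imwrite('pics/fit1.png',c)
np.save('q.npy',[best,bb])
E
```

```text
camera 0.66 2113
board 0.77 220
stand 0.7 6903
camera 0.87 1677
board 0.77 508
bin 0.78 8017
bin 0.62 3540
stand [0, 1] [ 0.5564  0.0981 -0.1685] -9.7 0.598
bin [0, 1] [ 0.5141 -0.266   0.5005] 28.7 0.925
stand [0] [ 0.554   0.1034 -0.103 ] -5.9 0.291
bin [0] [ 0.5109 -0.2594  0.4629] 26.5 0.922
stand [1] [ 0.5566  0.0979 -0.1682] -9.6 0.919
bin [1] [ 0.5147 -0.2677  0.4954] 28.4 0.955
```

View pics/fit1.png

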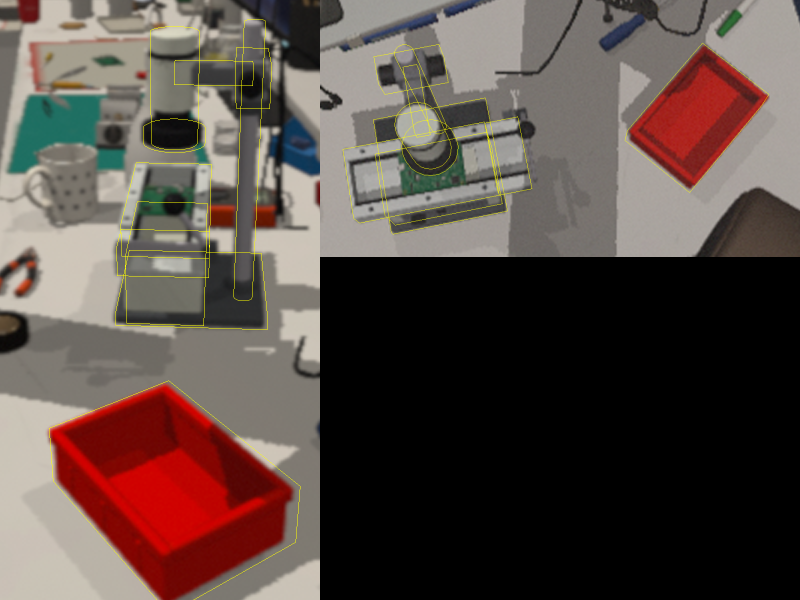

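The overlays match in both views. The stand is at (0.556, 0.098), yaw −9.7°, and the bin at about (0.513, −0.266), yaw 28.4°. I'll pinch the bin's far-end rim, near (0.551, −0.336).

Request:
carry_out(
  increments=[
    [0,0,1,30,28,0,0.2],
    [0,0,2,70,65,0,0.2],
    [0,0,4,115,107,-10,0.2],
    [0,0,5,160,150,-20,0.2],
    [0,0,6,205,192,-30,0.2],
    [0,0,7,250,235,-40,0.2],
    [0,0,8,290,270,-60,0.2],
    [0,0,8,312,291,-80,0.2],
    [0,0,8,318,297,-100,0.2],
    [0,0,8,318,297,-120,0.2],
    [0,0,8,318,297,-140,0.2],
    [0,0,8,318,297,-140,0.2],
  ],
)

```text
clock: 3.0
tool_pos: [0.5502, -0.336, 0.085]
orientation: [-179.9, -0.1, 118.2]
force: [-0.1, 0.3, -0.6]
opening: 0.07
```

Run:
```python
from h import *
o=ctrl.get_obs();print({k:np.round(v,3) for k,v in o.items()})
p=snap('side');c=cv2.resize(p['pixels'][220:440,230:480],None,fx=3,fy=2.7,interpolation=cv2.INTER_CUBIC);cv2.imwrite('pics/bin1.png',c[:600,:800])
```

```text
{'clock': np.float64(3.0), 'joint_pos': array([-1.4110e+01,  2.4514e+01, -1.3121e+01, -1.7000e-02, -5.2552e+01,
       -4.7669e+01]), 'qvel': array([-0.135, -1.49 ,  1.728,  0.838, -1.208, -0.005]), 'tau': array([ 1.4100e-01, -5.7837e+01,  2.4101e+01,  5.7380e+00,  3.1400e-01,
        1.0000e-03]), 'tool_pos': array([ 0.55 , -0.336,  0.085]), 'orientation': array([-1.79872e+02, -1.36000e-01,  1.18210e+02]), 'force': array([-0.119,  0.256, -0.568]), 'moment': array([-0.003,  0.026, -0.018]), 'opening': np.float64(0.07)}
```

View pics/bin1.png

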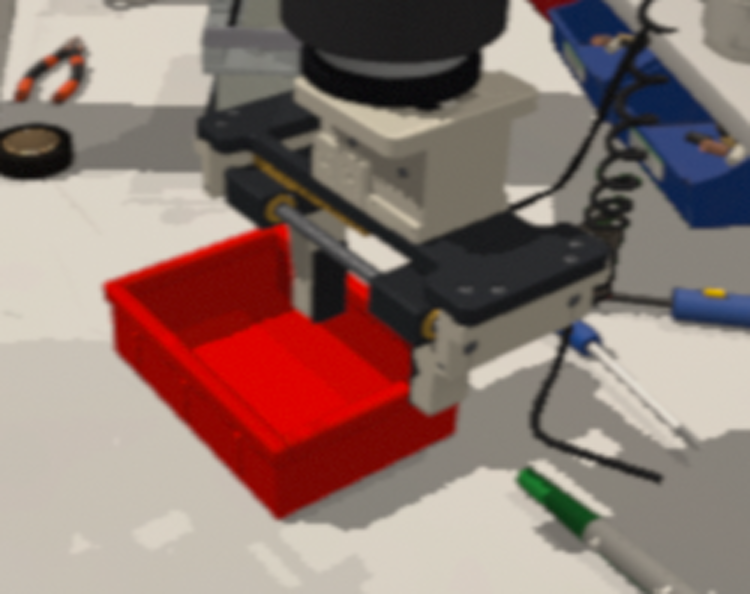

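Run:
```python
from fit import *
p=snap('side')
q=np.load('q.npy')[1]
f=lambda X:((proj(p,X)-[230,220])*[3,2.7]).round().tolist()
print('tcp now',f([.550,-.336,.085]),'at rim',f([.550,-.336,.055]))
c=np.array([[-60,-85,55],[60,-85,55],[60,85,55],[-60,85,55]])/1e3
for b in ([.5141,-.266,.5005],[.5109,-.2594,.463],[.513,-.264,.485]): print(f(tf(c,b)))
```

```text
tcp now [[377.0, 352.0]] at rim [[374.0, 397.0]]
[[283.0, 451.0], [480.0, 358.0], [282.0, 216.0], [103.0, 280.0]]
[[266.0, 442.0], [468.0, 355.0], [282.0, 211.0], [100.0, 270.0]]
[[277.0, 448.0], [476.0, 358.0], [282.0, 215.0], [102.0, 277.0]]
```

The fingers straddle the end rim, one inside at (325,280) and one outside at (440,380). I'll go down and grip.

Request:
carry_out(
  increments=[
    [0,0,0,0,0,-25,0.2],
    [0,0,0,0,0,-45,0.2],
    [0,0,0,0,0,-54,0.3],
    [0,0,0,0,0,-54,0.6],
    [0,0,0,0,0,-54,0.8],
    [0,0,0,0,0,-54,1],
    [0,0,0,0,0,-54,1],
    [0,0,0,0,0,-54,1],
    [0,0,0,0,0,-54,1],
  ],
)

```text
clock: 4.22
tool_pos: [0.5511, -0.3363, 0.0327]
orientation: [-180.0, -0.0, 118.2]
force: [-1.2, 1.1, 1.3]
opening: 0.0098
```

Request:
carry_out(
  increments=[
    [0,0,-2,-1,5,0,1],
    [0,0,-6,-4,15,0,1],
    [0,0,-10,-7,28,0,1],
    [0,0,-15,-10,42,0,1],
    [0,0,-20,-14,57,0,1],
    [0,0,-25,-18,73,0,1],
    [0,0,-30,-21,90,0,1],
    [0,0,-34,-24,107,0,1],
    [0,0,-37,-27,124,0,1],
    [0,0,-38,-30,140,0,1],
    [0,0,-38,-32,155,0,1],
    [0,0,-38,-34,168,0,1],
    [0,0,-38,-36,178,0,1],
    [0,0,-38,-37,184,0,1],
    [0,0,-38,-37,187,0,1],
    [0,0,-38,-37,187,0,1],
  ],
)

```text
clock: 6.22
tool_pos: [0.5143, -0.1492, 0.0326]
orientation: [180.0, -0.0, 80.2]
force: [-0.2, 2.3, 0.5]
opening: 0.0099
```

Run:
```python
from fit import *
V=[snap('side','bin2.png'),snap('top')]
qs=np.load('q.npy')[0]
for p in V:
    m=mask(p,('bin',));b,s=fit([(p,m)],BIN,[.528,-.07,-.17]);print(b.round(4),np.degrees(b[2]).round(1),round(s,3))
    im=cv2.resize(p['pixels'],None,fx=4,fy=4,interpolation=cv2.INTER_CUBIC)
    t=np.r_[tf(np.array([[0,-.17,0]]),qs)[0,:2],qs[2]]
    for P in BIN+STAND[:4]: cv2.polylines(im,[cv2.convexHull((4*proj(p,tf(P,t if P is BIN[0] else qs))+1.5).astype(np.int32))],True,(0,255,255),1)
    if p is V[0]: a=cv2.resize(im[4*170:4*350,4*230:4*420],(400,380),interpolation=cv2.INTER_AREA)
    else: cc=cv2.resize(im[4*150:4*340,4*180:4*380],(400,380),interpolation=cv2.INTER_AREA)
cv2.imwrite('pics/bin2.png',np.hstack([a,cc])); print(t)
```

```text
bin 0.63 1537
[ 0.5266 -0.0664 -0.1808] -10.4 0.35
bin 0.62 684
[ 0.5111 -0.0743 -0.1412] -8.1 0.178
[ 0.52792377 -0.06952662 -0.16851378]
```

View pics/bin2.png

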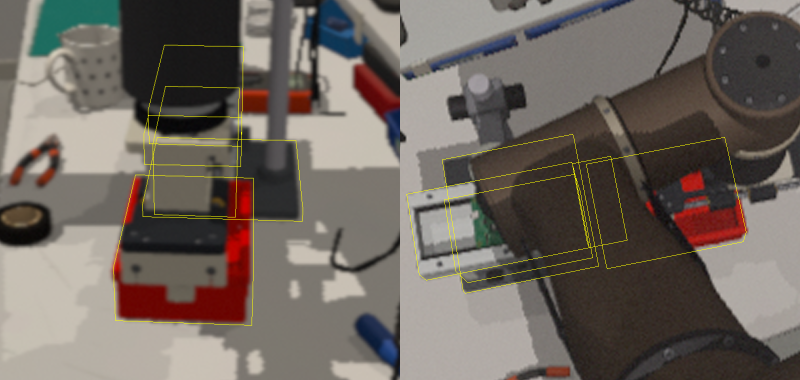

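The bin matches its target outline in the side view (115–252,178–325 of the left half). I'll release it and rise; after that I check how near the shelf is to the knob's path.

Request:
carry_out(
  increments=[
    [0,0,0,0,0,0,0.7],
    [0,0,0,0,0,0,0.6],
    [0,0,0,0,0,0,0.5],
    [0,0,0,0,0,15,0.5],
    [0,0,0,0,0,45,0.5],
    [0,0,0,0,0,90,0.5],
    [0,0,0,0,0,140,0.5],
    [0,0,8,0,0,185,0.5],
    [0,0,18,0,0,200,0.5],
    [0,0,28,0,0,207,0.5],
    [0,0,38,0,0,207,0.5],
    [0,0,48,0,0,207,0.5],
    [0,0,58,0,0,207,0.5],
    [0,0,68,0,0,207,0.5],
    [0,0,78,0,0,207,0.5],
    [0,0,86,0,0,207,0.5],
    [0,0,90,0,0,207,0.5],
    [0,0,90,0,0,207,0.5],
  ],
)

```text
clock: 8.68
tool_pos: [0.5141, -0.1495, 0.2406]
orientation: [180.0, 0.1, 170.2]
force: [0.6, 0.5, -0.1]
opening: 0.0439
```

Run:
```python
from fit import *
V=[snap('side'),snap('top')]
def tri(a,b):
    P=[];x=[]
    Ps=[np.array(p['intrinsics'])@np.c_[cv2.Rodrigues(np.array(p['rvec'],float))[0],np.array(p['tvec'],float).ravel()] for p in V]
    X=cv2.triangulatePoints(Ps[0],Ps[1],np.array(a,float).reshape(2,1),np.array(b,float).reshape(2,1));return (X[:3]/X[3]).ravel().round(3)
print('jar top',tri((487,203),(319,100)),'psu corner',tri((489,232),(304,128)),'psu left',tri((427,188),(237,152)),'coil top',tri((459,212),(303,130)))
qs=np.load('q.npy')[0]
for a in(0,.06,.12,.65,1.2,1.3):
    k=np.array([[50+60*np.sin(a-.65),-122,118+60*np.cos(a-.65)]])/1e3; w=tf(k,qs); print(a,w.round(4),[proj(p,w).round(1).tolist() for p in V])
for l in('stop_knob','stop','bin'):
    for p in V: print(l,[(np.round(d['centre'],3).tolist(),round(d['confidence'],2)) for d in ctrl.search_frame(p,l)[:2]])
a=cv2.resize(V[0]['pixels'][110:350,230:420],(480,600),interpolation=cv2.INTER_CUBIC)
b=cv2.resize(V[1]['pixels'][160:340,180:350],(320,340),interpolation=cv2.INTER_CUBIC)
c=np.zeros((600,800,3),np.uint8);c[:,:480]=a;c[:340,480:]=b;cv2.imwrite('pics/knob1.png',c)
```

```text
jar top [ 0.791 -0.187  0.24 ] psu corner [ 0.796 -0.151  0.16 ] psu left [0.764 0.02  0.192] coil top [ 0.761 -0.137  0.201]
0 [[ 0.5495 -0.0245  0.1658]] [[[327.8, 212.2]], [[289.9, 235.1]]]
0.06 [[ 0.5524 -0.025   0.1679]] [[[329.3, 211.3]], [[289.6, 233.6]]]
0.12 [[ 0.5554 -0.0255  0.1698]] [[[330.9, 210.4]], [[289.3, 232.1]]]
0.65 [[ 0.5853 -0.0306  0.178 ]] [[[346.5, 206.8]], [[286.6, 218.0]]]
1.2 [[ 0.6162 -0.0359  0.1692]] [[[362.6, 211.4]], [[284.1, 205.9]]]
1.3 [[ 0.6211 -0.0367  0.1658]] [[[365.1, 213.0]], [[283.7, 204.3]]]
stop_knob [([0.546, -0.025, 0.126], 0.82)]
stop_knob [([0.546, 0.134, 0.12], 0.37)]
stop [([0.544, -0.026, 0.124], 0.78)]
stop []
bin [([0.529, -0.059, 0.022], 0.86)]
bin [([0.54, -0.119, 0.007], 0.6), ([0.545, 0.134, 0.117], 0.3)]
```

View pics/knob1.png

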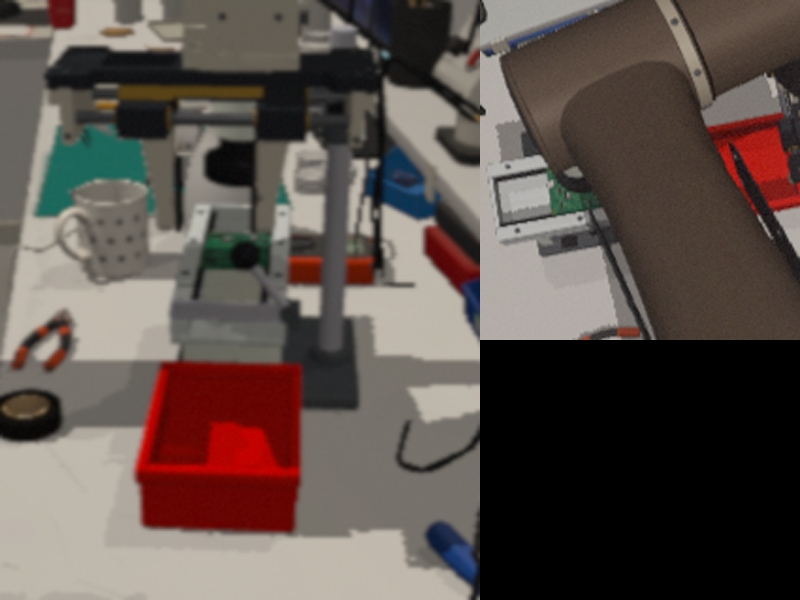

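The knob is at crop (245,254), which is side pixel (327,211.6), so the stop angle is about 0–0.05 and the knob is near (0.5505, −0.0245, 0.166). The bin stands square below the outlet. I'll come down over the knob and cage it between the fingers.

Request:
carry_out(
  increments=[
    [0,0,0,4,15,0,0.5],
    [0,0,0,13,45,0,0.5],
    [0,0,0,24,80,0,0.5],
    [0,0,0,32,108,0,0.5],
    [0,0,0,36,122,0,0.5],
    [0,0,0,37,125,-5,0.5],
    [0,0,0,37,125,-25,0.5],
    [0,0,0,37,125,-50,0.5],
    [0,0,0,37,125,-70,0.5],
    [0,0,0,37,125,-82,0.5],
    [0,0,0,37,125,-82,0.5],
    [0,0,0,37,125,-82,0.66],
    [0,0,0,37,125,-82,0.66],
  ],
)

```text
clock: 10.7
tool_pos: [0.5517, -0.0244, 0.1584]
orientation: [180.0, 0.1, 170.2]
force: [0.1, -0.6, -0.5]
opening: 0.0316
```

Run:
```python
from h import *
p=snap('side');cv2.imwrite('pics/knob2.png',cv2.resize(p['pixels'][150:270,270:430],(800,600),interpolation=cv2.INTER_CUBIC))
print(np.array(ctrl.get_obs()['force']).round(2))
# cage path in stand frame -> world increments (TCP rel. to now)
q=np.load('q.npy')[0];c,s=np.cos(q[2]),np.sin(q[2])
for a in np.arange(.0,1.31,.1):
    X=60*(np.sin(a-.65)-np.sin(-.65));print(round(a,2),round(c*X,1),round(s*X,1),round(60*(np.cos(a-.65)-np.cos(.65)),1))
```

```text
[ 0.4   0.14 -0.8 ]
0.0 0.0 -0.0 0.0
0.1 4.9 -0.8 3.4
0.2 10.1 -1.7 6.3
0.3 15.5 -2.6 8.6
0.4 21.2 -3.6 10.4
0.5 27.0 -4.6 11.6
0.6 32.8 -5.6 12.2
0.7 38.8 -6.6 12.2
0.8 44.6 -7.6 11.6
0.9 50.4 -8.6 10.4
1.0 56.1 -9.5 8.6
1.1 61.5 -10.5 6.3
1.2 66.7 -11.3 3.4
1.3 71.6 -12.2 0.0
```

View pics/knob2.png

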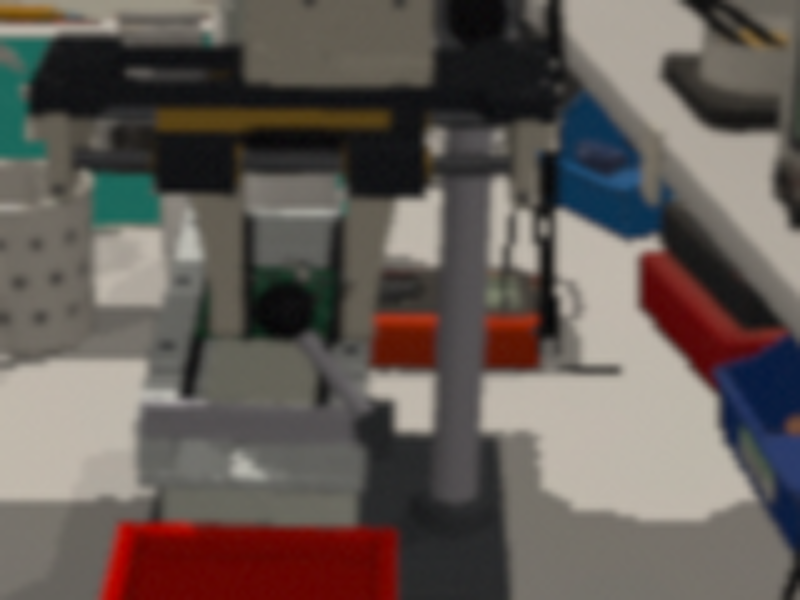

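The knob (285,305) sits between the finger pads, clear of the handle. I'll lead it along the arc.

Request:
carry_out(
  increments=[
    [0,0,0,3,-0.5,2,0.66],
    [0,0,0,7,-1,4,0.66],
    [0,0,0,12,-2,6.5,0.66],
    [0,0,0,17.5,-3,9,0.66],
    [0,0,0,23,-4,11,0.66],
    [0,0,0,29,-5,12.5,0.66],
    [0,0,0,35,-6,13.5,0.66],
    [0,0,0,41,-7,13.5,0.66],
    [0,0,0,47,-8,13,0.66],
    [0,0,0,53,-9,12,0.66],
    [0,0,0,58,-10,10.5,0.66],
    [0,0,0,63,-10.5,9,0.66],
    [0,0,0,67,-11,7.5,0.66],
    [0,0,0,70,-11.5,6,0.66],
    [0,0,0,70,-11.5,6,0.66],
  ],
)

```text
clock: 12.62
tool_pos: [0.6215, -0.0359, 0.1633]
orientation: [180.0, 0.0, 170.2]
force: [0.9, -0.2, -0.4]
opening: 0.0298
```

Run:
```python
from h import *
p=snap('side');cv2.imwrite('pics/knob3.png',cv2.resize(p['pixels'][150:270,270:430],(800,600),interpolation=cv2.INTER_CUBIC))
```

```text
(no output)
```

View pics/knob3.png

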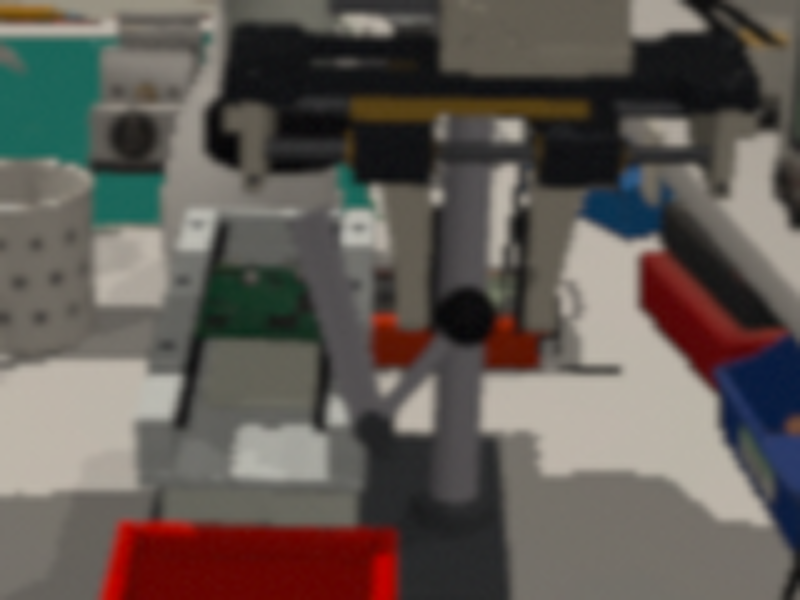

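The stop is up: the knob at (465,315) is side pixel (363,213), which gives a ≈ 1.2, and the blade stands clear. I'll back off and rise, logging joints on the way to check reach for the leaned pose.

```bash
cat > log.py <<'E'
from plant import ctrl
import json,numpy as np
o=ctrl.get_obs();print(np.round(o['joint_pos'],2),np.round(o['tool_pos'],4),np.round(o['orientation'],1),np.round(o['force'],1))
open('log.txt','a').write(json.dumps([list(map(float,o['joint_pos'])),list(map(float,o['tool_pos'])),list(map(float,o['orientation']))])+'\n')
E
python3 log.py
```

```text
[ 14.64  18.28 -11.25  -0.   -60.45 -24.43] [ 0.6214 -0.0359  0.1635] [180.    0.  170.2] [-0.2  0.9  0.2]
```

Request:
carry_out(
  increments=[
    [0,0,0,-3,0.5,0,0.6],
    [0,0,0,-3,0.5,6,0.6],
    [0,0,0,-3,0.5,25,0.6],
    [0,0,0,-3,0.5,55,0.6],
    [0,0,0,-5,-5,85,0.6],
    [0,0,0,-15,-15,100,0.8],
    [0,0,0,-40,-20,110,1],
    [0,0,0,-70,-20,110,1],
    [0,0,0,-100,-20,110,1],
    [0,0,0,-120,-20,110,1],
    [0,0,0,-126,-20,110,1],
    [0,0,0,-126,-20,110,1],
  ],
)

```text
clock: 14.18
tool_pos: [0.495, -0.0561, 0.2738]
orientation: [180.0, 0.0, 170.2]
force: [0.2, -1.1, -0.3]
opening: 0.0003
```

```bash
python3 log.py
cat > rot.py <<'E'
# rotvec rows: current -> yaw turn -> tilt t about stand y
import numpy as np, sys
from scipy.spatial.transform import Rotation as R
from plant import ctrl
q=np.load('q.npy')[0]; sy=np.array([-np.sin(q[2]),np.cos(q[2]),0])
def target(t): return R.from_rotvec(-np.radians(t)*sy)*R.from_euler('xyz',[180,0,90+np.degrees(q[2])],degrees=True)
def rows(t,n):
    R0=R.from_euler('xyz',ctrl.get_obs()['orientation'],degrees=True)
    d=(target(t)*R0.inv()).as_rotvec()
    return d,np.degrees(d)
if __name__=='__main__':
    for t in(30,40,45,50): print(t,rows(t,1)[1].round(2),np.linalg.norm(rows(t,1)[1]).round(1))
E
python3 rot.py
```

```text
[ 16.18   1.94 -16.71  -0.   -71.31 -25.97] [ 0.495  -0.0561  0.2738] [180.    0.  170.2] [ 0.2 -1.1 -0.3]
30 [ 19.22 -27.1  -87.62] 93.7
40 [ 25.57 -36.09 -85.86] 96.6
45 [ 28.74 -40.56 -84.79] 98.3
50 [ 31.89 -45.02 -83.59] 100.2
```

Request:
carry_out(
  increments=[
    [2,-3,-6,0,0,0,1],
    [4.5,-6.5,-13.5,0,0,0,1],
    [7,-10,-21,0,0,0,1],
    [9.5,-13.5,-28.5,0,0,0,1],
    [12,-17,-36,0,0,0,1],
    [14.5,-20.5,-43.5,0,0,0,1],
    [17,-24,-51,0,0,0,1],
    [19.5,-27.5,-58.5,0,0,0,1],
    [22,-31,-66,0,0,0,1],
    [24.5,-34.5,-73,0,0,0,1],
    [27,-38,-80,0,0,0,1],
    [28.7,-40.6,-84.8,0,0,0,1],
    [28.7,-40.6,-84.8,0,0,0,1],
    [28.7,-40.6,-84.8,0,0,0,1],
  ],
)

```text
clock: 15.92
tool_pos: [0.5255, -0.0322, 0.3226]
orientation: [138.2, 0.4, 78.4]
force: [-0.3, 0.3, -1.0]
opening: 0.0003
```

```bash
python3 log.py; python3 rot.py
```

```text
[  25.64  -19.8   -58.15   57.72  -28.8  -173.56] [ 0.5255 -0.0322  0.3226] [138.2   0.4  78.4] [-0.3  0.3 -1. ]
30 [ 2.55 11.53  1.9 ] 12.0
40 [0.71 1.7  1.94] 2.7
45 [-0.21 -3.21  1.96] 3.8
50 [-1.14 -8.13  1.97] 8.4
```

```bash
cat > kin.py <<'E'
import json,numpy as np
from scipy.spatial.transform import Rotation as R
from scipy.optimize import least_squares
D=[json.loads(l) for l in open('log.txt')]
D+=[[[-53.279,20.546,.682,0,-70.136,-16.507],[.233,-.633,.227],[180,0,110.21]],[[-14.11,24.514,-13.121,-.017,-52.552,-47.669],[.5502,-.336,.085],[-179.87,-.14,118.21]]]
def ori(q,s4,s6,T=None):
    r=R.from_euler('z',q[0],degrees=True)*R.from_euler('y',q[1]-q[2],degrees=True)*R.from_euler('x',s4*q[3],degrees=True)*R.from_euler('y',-q[4],degrees=True)*R.from_euler('x',s6*q[5],degrees=True)
    return r if T is None else r*T
def fk(q,p,s4=-1,s6=-1,T=None):
    x0,dl,h,a2,a3,b,L,e=p
    z1=R.from_euler('z',q[0],degrees=True);A=z1*R.from_euler('y',q[1],degrees=True);B=z1*R.from_euler('y',q[1]-q[2],degrees=True)
    F=B*R.from_euler('x',s4*q[3],degrees=True);W=F*R.from_euler('y',-q[4],degrees=True)
    return z1.apply([x0,dl,h])+A.apply([0,0,a2])+B.apply([a3,0,b])+F.apply([0,e,0])+W.apply([L,0,0])
if __name__=='__main__':
    for s4 in(1,-1):
        for s6 in(1,-1):
            Ts=[ori(d[0],s4,s6).inv()*R.from_euler('xyz',d[2],degrees=True) for d in D]
            print(s4,s6,[round(np.degrees((Ts[0].inv()*t).magnitude()),1) for t in Ts],Ts[0].as_euler('xyz',degrees=True).round(1))
    for s4 in(1,-1):
        f=lambda p:np.r_[np.ravel([fk(d[0],p,s4)-d[1] for d in D]),1e-3*(np.array(p)-[0,0,.35,.4,.4,0,.3,0])]
        r=least_squares(f,[0,-.19,.35,.4,.4,0,.3,0]);print(s4,r.x.round(4),np.abs(r.fun[:-8]).max().round(4))
E
python3 kin.py
```

```text
1 1 [np.float64(0.0), np.float64(3.1), np.float64(171.0), np.float64(15.8), np.float64(46.5)] [90.  41.1 90. ]
1 -1 [np.float64(0.0), np.float64(0.0), np.float64(115.4), np.float64(0.0), np.float64(0.0)] [126.1  90.  126.1]
-1 1 [np.float64(0.0), np.float64(3.1), np.float64(61.7), np.float64(15.8), np.float64(46.5)] [90.  41.1 90. ]
-1 -1 [np.float64(0.0), np.float64(0.0), np.float64(0.0), np.float64(0.0), np.float64(0.0)] [-0. 90.  0.]
1 [-0.0045 -0.4782 -0.0015  0.5348  0.4584  0.0645  0.1749  0.2859] 0.0086
-1 [-5.000e-04 -1.000e-04  1.982e-01  6.012e-01  4.636e-01  9.000e-04
  3.778e-01 -1.917e-01] 0.0002<sys>:0: UserWarning: Gimbal lock detected. Setting third angle to zero since it is not possible to uniquely determine all angles.
```

```bash
cat > ik.py <<'E'
from kin import *
P=least_squares(lambda p:np.r_[np.ravel([fk(d[0],p)-d[1] for d in D]),1e-3*(np.array(p)-[0,0,.2,.6,.46,0,.38,-.19])],[0,0,.2,.6,.46,0,.38,-.19]).x
T=ori(D[0][0],-1,-1).inv()*R.from_euler('xyz',D[0][2],degrees=True)
lo=np.array([-176,-82,-58.2,-173.8,-174.7,-.2])*1.;hi=np.array([176,121.7,71.6,95.4,-.2,173.6])*1.
lo[4],hi[4]=-174.7,-.2;lo[5],hi[5]=-173.6,173.6
qs=np.load('q.npy')[0]
S=R.from_euler('z',qs[2])
def w(p): return S.apply(np.array(p)/1000.)+[qs[0],qs[1],0]
def tool(t,phi,flip=0):  # lean t, azimuth phi (stand), tool x along stand y (flip: -y)
    return S*R.from_euler('z',phi,degrees=True)*R.from_euler('y',-t,degrees=True)*R.from_euler('xyz',[180,0,90+180*flip],degrees=True)
def ik(pos,Rt,q0):
    f=lambda q:np.r_[(fk(q,P)-pos)*1000,200*((ori(q,-1,-1,T)*Rt.inv()).as_rotvec())]
    r=least_squares(f,np.clip(q0,lo+.1,hi-.1),bounds=(lo,hi),x_scale=10.)
    return r.x,np.sqrt((r.fun**2).sum())
E
python3 - <<'E'
from ik import *
pts=[(-8,85,110),(-8,10,110),(-8,-60,110)]
for flip in(0,1):
  for t in(35,40,45,50):
    for phi in(-20,-10,0,10,20,35):
        Rt=tool(t,phi,flip);d=S.inv().apply(Rt.apply([0,0,1]));out=[]
        for p in [np.array(pts[0])-80*d]+[np.array(p) for p in pts]:
            best=min((ik(w(p),Rt,q0) for q0 in([25,-20,-55,55,-30,-170],[25,-20,-50,-40,-40,0],[20,0,-50,40,-60,10],[25,-20,-55,55,-30,90])),key=lambda r:r[1]);out.append(best)
        if max(o[1] for o in out)<40: print(flip,t,phi,[round(o[1],1) for o in out],out[1][0].round())
E
```

```text
0 35 -20 [np.float64(0.0), np.float64(0.0), np.float64(13.7), np.float64(26.7)] [ 44.  13. -56.  76. -35. 127.]
0 35 -10 [np.float64(0.0), np.float64(8.2), np.float64(22.6), np.float64(8.1)] [ 38.  11. -58.  85. -29. 133.]
0 35 0 [np.float64(11.5), np.float64(19.0), np.float64(5.7), np.float64(14.2)] [  -1.    7.  -46. -174.   -0.   77.]
0 35 20 [np.float64(23.3), np.float64(34.1), np.float64(36.8), np.float64(28.3)] [ 20.   7. -58.  95.  -6. 166.]
0 35 35 [np.float64(12.3), np.float64(22.4), np.float64(11.5), np.float64(0.0)] [  36.    7.  -49.    7.   -1. -106.]
0 40 -20 [np.float64(0.0), np.float64(2.0), np.float64(23.7), np.float64(29.9)] [ 43.  14. -58.  84. -38. 119.]
0 40 -10 [np.float64(10.8), np.float64(18.5), np.float64(25.3), np.float64(9.5)] [ 40.  12. -58.  86. -33. 129.]
0 40 0 [np.float64(24.6), np.float64(20.7), np.float64(4.7), np.float64(10.7)] [  -1.    7.  -45. -168.   -0.   71.]
0 40 10 [np.float64(11.4), np.float64(0.1), np.float64(15.5), np.float64(28.7)] [  -0.    7.  -45. -163.   -1.   74.]
0 40 20 [np.float64(29.4), np.float64(20.5), np.float64(32.2), np.flo
[... 2693 characters left out ...]
27.]
1 45 20 [np.float64(25.3), np.float64(10.2), np.float64(16.0), np.float64(12.4)] [   5.    7.  -38. -129.   -3. -137.]
1 45 35 [np.float64(25.9), np.float64(11.1), np.float64(0.4), np.float64(0.0)] [ 28.   7. -36. -58.  -0. 147.]
1 50 0 [np.float64(27.7), np.float64(37.3), np.float64(23.3), np.float64(11.6)] [   2.    6.  -40. -146.   -0. -132.]
1 50 10 [np.float64(0.5), np.float64(18.4), np.float64(7.8), np.float64(1.7)] [   5.    6.  -38. -133.   -0. -140.]
1 50 20 [np.float64(11.6), np.float64(3.8), np.float64(0.0), np.float64(0.0)] [  11.    6.  -35. -113.   -0. -157.]
1 50 35 [np.float64(12.0), np.float64(1.3), np.float64(0.0), np.float64(0.0)] [  12.    7.  -33.  -88.  -10. -174.]
```

```bash
cat > clr.py <<'E'
from ik import *
th=np.linspace(0,2*np.pi,48)
cy=lambda r,zs:np.array([[6+r*np.cos(a),r*np.sin(a),z] for a in th for z in zs])
CAM=np.vstack([cy(34,(189,193,197,201,205)),cy(20,(189,)),cy(25.5,range(210,310,12))])
ys=np.arange(-114,120,6.)
L=lambda x,z,y0=-114:np.array([[x,y,z] for y in ys if y>=y0])
RAIL=np.vstack([L(x,121,-70) for x in(-47,-39,-31.5,31.5,39,47)]+[L(x,115) for x in(-25.5,25.5,-31,31)]+[L(x,96) for x in(-24,-12,0,12,24)])
RAIL=np.vstack([RAIL,[[x,120,z] for x in range(-40,41,8) for z in(100,110,121)]])
BLADE=np.array([[50-s*np.cos(1.22),-118,118+s*np.sin(1.22)] for s in range(0,100,8)])
def sd(pts,tcp,Rs,lo_,hi_):
    p=Rs.inv().apply(pts-np.array(tcp)); c=(np.array(lo_)+hi_)/2;h=(np.array(hi_)-lo_)/2
    q=np.abs(p-c)-h; return (np.linalg.norm(np.maximum(q,0),axis=1)+np.minimum(q.max(1),0)).min()
def clear(tcp,Rs):  # Rs: tool rotation in stand frame (tool x jaw)
    B=([-96.5,-39,-260],[96.5,39,-66]);F=([-21,-10.5,-66],[21,10.5,0])
    return dict(cb=sd(CAM,tcp,Rs,*B),cf=sd(CAM,tcp,Rs,*F),rf=sd(RAIL,tcp,Rs,*F),rb=sd(RAIL,tcp,Rs,*B),bl=min(sd(BLADE,tcp,Rs,*B),sd(BLADE,tcp,Rs,*F)))
E
python3 - <<'E'
from clr import *
import itertools
res=[]
for t,phi,roll in itertools.product((35,40,45,50,55),(0,15,30,45,60),(-40,-20,0,20)):
    Rs=R.from_euler('z',phi,degrees=True)*R.from_euler('y',-t,degrees=True)*R.from_euler('xyz',[180,0,90],degrees=True)*R.from_euler('z',roll,degrees=True)
    for X,Z in itertools.product((-12,-8,-4,0,6),(105,109,113)):
        c=[clear((X,y,Z),Rs) for y in(80,30,0,-30,-60)]
        m=min(min(d.values()) for d in c)
        if m>0.5: res.append((round(m,1),t,phi,roll,X,Z,[round(min(d['cb'] for d in c),1),round(min(d['rf'] for d in c),1),round(min(d['bl'] for d in c),1)]))
res.sort(key=lambda r:-r[0]);seen=set()
for r in res:
    if r[1:4] not in seen: seen.add(r[1:4]);print(r)
E
```

```text
(np.float64(3.8), 55, 0, 0, 6, 113, [np.float64(3.8), np.float64(4.5), np.float64(48.8)])
(np.float64(1.3), 50, 0, 0, 0, 113, [np.float64(1.3), np.float64(3.6), np.float64(47.8)])
```

```bash
cat > opt.py <<'E'
from clr import *
from scipy.optimize import differential_evolution
BX=[([-96.5,-24,-95],[96.5,24,-66]),([-96.5,-39,-260],[96.5,39,-95])]
F=([-21,-10.5,-66],[21,10.5,0])
YS=(82,30,0,-30,-60)
SEEDS=([15,7,-33,-85,-8,2],[35,5,-50,-5,-5,-100],[30,3,-52,40,-15,-150],[0,7,-45,-160,-5,75])
def Rst(t,phi,roll): return R.from_euler('z',phi,degrees=True)*R.from_euler('y',-t,degrees=True)*R.from_euler('xyz',[180,0,90],degrees=True)*R.from_euler('z',roll,degrees=True)
def clr(X,Z,Rs):
    m=[]
    for y in YS:
        tcp=(X,y,Z)
        m.append([min(sd(CAM,tcp,Rs,*b) for b in BX),sd(CAM,tcp,Rs,*F),2*min(sd(RAIL,tcp,Rs,*F),6),min(sd(RAIL,tcp,Rs,*BX[0]),12),min(sd(BLADE,tcp,Rs,*b) for b in BX)])
    return np.array(m)
def wrist_ok(X,Z,Rs):
    e=[]
    for y in (82,-60):
        q0=[ik(w((X,y,Z)),S*Rs,s) for s in SEEDS]; e.append(min(q0,key=lambda r:r[1]))
    return e
E
cat > run.py <<'E'
from opt import *
import itertools,sys
out=[]
for t,phi in itertools.product((30,35,40,45,50),(-15,0,10,20,30,40,50)):
    best=(-99,)
    for roll in(0,.5*phi,phi,-.5*phi,-phi):
        Rs=Rst(t,phi,roll)
        for X,Z in itertools.product((-12,-8,-4,0,4),(105,109,113)):
            m=clr(X,Z,Rs).min()
            if m>best[0]: best=(m,roll,X,Z)
    if best[0]>1:
        e=wrist_ok(best[2],best[3],Rst(t,phi,best[1])); out.append((t,phi,np.round(best,1).tolist(),[round(x[1],1) for x in e],e[0][0].round().tolist(),e[1][0].round().tolist()))
for o in sorted(out,key=lambda o:max(o[3])): print(*o)
E
time timeout 500 python3 run.py
```

```text
50 20 [1.4, 10.0, -4.0, 113.0] [np.float64(0.0), np.float64(0.0)] [-0.0, 7.0, -41.0, -133.0, -11.0, 40.0] [0.0, 2.0, -38.0, -86.0, -8.0, -8.0]
50 10 [8.8, 10.0, 4.0, 113.0] [np.float64(0.5), np.float64(0.0)] [-3.0, 11.0, -56.0, -174.0, -27.0, 77.0] [-5.0, 3.0, -39.0, -108.0, -4.0, 11.0]
45 20 [3.7, 20.0, -4.0, 113.0] [np.float64(11.7), np.float64(13.2)] [5.0, 7.0, -37.0, -129.0, -3.0, 23.0] [12.0, 3.0, -39.0, -66.0, -0.0, -46.0]
45 10 [5.8, 10.0, 0.0, 113.0] [np.float64(0.0), np.float64(15.4)] [-2.0, 8.0, -52.0, -172.0, -15.0, 75.0] [-2.0, 3.0, -38.0, -108.0, -1.0, 9.0]
35 0 [3.3, 0.0, -8.0, 113.0] [np.float64(18.8), np.float64(14.6)] [-1.0, 7.0, -47.0, -174.0, -0.0, 77.0] [-16.0, 2.0, -51.0, -174.0, -0.0, 89.0]
40 0 [6.5, 0.0, -4.0, 113.0] [np.float64(19.5), np.float64(11.2)] [-2.0, 7.0, -48.0, -174.0, -3.0, 78.0] [-15.0, 2.0, -47.0, -156.0, -1.0, 69.0]
45 0 [10.0, 0.0, 0.0, 113.0] [np.float64(23.0), np.float64(2.1)] [-3.0, 8.0, -52.0, -174.0, -13.0, 79.0] [-11.0, 3.0, -43.0, -137.0, -1.0, 49.0]
50 0 [12.0, 0.0, 4.0, 113.0] [np.float64(26.1), np.float64(0.0)] [-4.0, 10.0, -56.0, -174.0, -24.0, 80.0] [-21.0, 5.0, -55.0, -156.0, -22.0, 75.0]
40 20 [1.0, 20.0, -8.0, 113.0] [np.float64(21.6), np.float64(26.3)] [1.0, 7.0, -43.0, -153.0, -2.0, 51.0] [18.0, 3.0, -43.0, -44.0, -0.0, -72.0]
40 10 [3.1, 10.0, -4.0, 113.0] [np.float64(1.2), np.float64(29.7)] [-1.0, 7.0, -44.0, -164.0, -1.0, 65.0] [-9.0, 3.0, -42.0, -129.0, -1.0, 36.0]
40 -15 [2.4, -15.0, -4.0, 109.0] [np.float64(50.9), np.float64(19.2)] [-2.0, 7.0, -46.0, -174.0, -0.0, 81.0] [-17.0, 3.0, -54.0, -174.0, -5.0, 93.0]
45 -15 [5.3, -15.0, 0.0, 113.0] [np.float64(57.4), np.float64(22.6)] [-3.0, 7.0, -49.0, -174.0, -7.0, 83.0] [-18.0, 3.0, -57.0, -174.0, -15.0, 94.0]
50 -15 [6.6, -7.5, 0.0, 113.0] [np.float64(63.6), np.float64(28.4)] [-4.0, 8.0, -54.0, -174.0, -18.0, 78.0] [-19.0, 4.0, -58.0, -173.0, -18.0, 87.0]
real	0m17.404s
user	0m16.601s
sys	0m0.201s
```

```bash
cat > plan.py <<'E'
from opt import *
def chain(t,phi,roll,X,Z,q0,back=75,verbose=1):
    Rs=Rst(t,phi,roll);d=Rs.apply([0,0,1]);out=[]
    pts=[('push',np.array([X,y,Z])) for y in np.arange(-62,83,12)]
    q=np.array(q0,float);seq=[]
    for n,p in pts[::-1]:
        q,e=ik(w(p),S*Rs,q);seq.append((n,p,q,e))
    q=seq[0][2]
    for b in np.arange(15,back+1,15): 
        p=np.array([X,82,Z])-b*d;q,e=ik(w(p),S*Rs,q);seq.append(('back',p,q,e))
    for y in np.arange(62,-161,-20):
        p2=p.copy();p2[1]+=y-82;q,e=ik(w(p2),S*Rs,q);seq.append(('side',p2,q,e))
    return seq
if __name__=='__main__':
    import itertools
    r=[]
    for t,phi in itertools.product((44,47,50,53),(8,12,16,20)):
        for roll in (phi*.6,phi):
            for X in(0,4):
                c=clr(X,113,Rst(t,phi,roll)).min()
                if c<3: continue
                s=chain(t,phi,roll,X,113,[-2,10,-54,-165,-22,70])
                r.append((max(x[3] for x in s),round(c,1),t,phi,roll,X,{n:round(max(x[3] for x in s if x[0]==n),1) for n in('push','back','side')}))
    for x in sorted(r,key=lambda x:x[0])[:8]: print(*x)
    b=sorted(r,key=lambda x:x[0])[0]
    for x in chain(*b[2:6],113,[-2,10,-54,-165,-22,70])[::2]: print(x[0],x[1].round(),x[2].round(1),round(x[3],1))
E
python3 plan.py
```

```text
8.186685932981787 3.9 53 12 7.199999999999999 4 {'push': np.float64(0.0), 'back': np.float64(0.0), 'side': np.float64(8.2)}
8.18668593302214 4.4 53 12 12 4 {'push': np.float64(0.0), 'back': np.float64(0.0), 'side': np.float64(8.2)}
8.429992247711661 4.7 53 12 7.199999999999999 0 {'push': np.float64(0.0), 'back': np.float64(0.0), 'side': np.float64(8.4)}
8.605168065608547 9.2 53 8 4.8 4 {'push': np.float64(6.7), 'back': np.float64(8.6), 'side': np.float64(8.6)}
8.605168067724858 7.0 53 8 8 4 {'push': np.float64(6.7), 'back': np.float64(8.6), 'side': np.float64(8.6)}
9.230835845343318 4.4 53 8 4.8 0 {'push': np.float64(7.3), 'back': np.float64(9.2), 'side': np.float64(8.9)}
18.573075398090328 3.9 50 16 16 0 {'push': np.float64(0.5), 'back': np.float64(5.6), 'side': np.float64(18.6)}
18.573075398169912 4.5 50 16 9.6 0 {'push': np.float64(0.5), 'back': np.float64(5.6), 'side': np.float64(18.6)}
push [  4  82 113] [  -4.8   12.1  -57.1 -169.3  -32.4   78.1] 0.0
push [  4  58 113] [  -8.9   10.8  -55.7 -161.9  -30.2   73.9] 0.0
push [  4  34 113] [ -12.3    9.4  -53.8 -154.1  -27.7   68.5] 0.0
push [  4  10 113] [ -14.9    8.   -51.4 -146.   -25.    61.9] 0.0
push [  4 -14 113] [ -16.6    6.7  -48.9 -137.6  -22.5   54.3] 0.0
push [  4 -38 113] [ -17.5    5.6  -46.5 -129.4  -20.6   46.3] 0.0
push [  4 -62 113] [ -18.3    4.7  -44.6 -121.7  -19.3   38.7] 0.0
back [-19.  77. 131.] [  -5.2    6.9  -57.7 -167.1  -27.9   75.9] 0.0
back [-43.  72. 149.] [  -5.3    1.1  -57.3 -163.6  -22.    72.2] 0.0
side [-55.  50. 158.] [  -6.1   -3.7  -52.6 -149.6  -13.4   58.2] 0.0
side [-55.  10. 158.] [   2.1   -6.1  -43.2 -120.4   -0.2   23.3] 0.1
side [-55. -30. 158.] [   1.7   -7.4  -43.2 -108.9   -0.2   12.1] 5.0
side [-55. -70. 158.] [  1.9  -8.4 -43.4 -96.2  -0.2  -0.8] 7.7
side [ -55. -110.  158.] [  1.   -9.3 -44.1 -84.2  -1.4 -12.2] 8.0
side [ -55. -150.  158.] [ -1.6 -10.  -44.6 -74.1  -3.9 -20.8] 5.6
```

```bash
cat > path.py <<'E'
from plan import *
from scipy.interpolate import PchipInterpolator
STP=np.vstack([RAIL,BLADE,[[88+11*np.cos(a),11*np.sin(a),z] for a in th[::6] for z in range(20,320,20)]])
def fkp(q): return fk(q,P),ori(q,-1,-1,T)
def stand(pos): return S.inv().apply(pos-np.array([qs[0],qs[1],0]))*1000
def report(Q,every=1):
    pose=[fkp(q) for q in Q];last=None
    for i,(p,r) in enumerate(pose):
        ps=stand(p);Rs=S.inv()*r
        m=min(sd(np.vstack([CAM,STP]),ps,Rs,*b) for b in [([-96.5,-39,-300],[96.5,39,-66]),F])
        low=min((r.apply(np.array([[a,b,c]])/1000)+p)[0,2] for a in(-96,96) for b in(-39,39) for c in(-66,))
        st='' if last is None else f"{1000*np.linalg.norm(p-last[0]):.0f}mm {np.degrees((r*last[1].inv()).magnitude()):.1f}deg"
        if i%every==0: print(i,np.round(Q[i],0),ps.round(),'clr',round(m,1),'low',round(low,3),st)
        last=(p,r)
    return pose
E
python3 - <<'E'
from path import *
for phi,roll in((8,5),(10,6),(10,10),(12,7)):
    for X in(2,4,6):
        Rs=Rst(53,phi,roll);c=clr(X,113,Rs).min(0).round(1);full=round(min(sd(CAM,(X,y,113),Rs,[-96.5,-39,-260],[96.5,39,-66]) for y in YS),1)
        s=chain(53,phi,roll,X,113,[-4,12,-57,-168,-32,77],60);print(phi,roll,X,c,'box',full,round(max(x[3] for x in s if x[0]!='side'),1))
s=chain(53,10,6,4,113,[-4,12,-57,-168,-32,77],60);qp=[x for x in s if x[0]=='back'][-1][2]
q0=np.array(ctrl.get_obs()['joint_pos']) if 0 else np.array(D[2][0])
print(qp.round(1))
via=np.array([[10,-30,-52,0,-35,-110],[-3,-32,-50,-80,-38,-20]])
K=np.vstack([q0,via,qp]);f=PchipInterpolator([0,.3,.6,1],K);Q=f(np.linspace(0,1,30));report(Q,2)
E
```

```text
8 5 2 [15.1 32.   6.7 11.3 57.2] box 3.2 8.9
8 5 4 [13.2 31.   9.1  9.7 55.3] box 2.0 8.6
8 5 6 [11.2 30.1 11.6  8.3 53.5] box 0.7 8.2
10 6 2 [13.2 31.8  7.   8.3 55.5] box 3.1 4.2
10 6 4 [11.2 30.8  9.4  6.8 53.7] box 1.9 3.8
10 6 6 [ 9.3 29.9 11.8  5.5 51.8] box 0.7 3.5
10 10 2 [14.2 30.9  4.3  8.8 60.4] box 0.8 4.2
10 10 4 [12.5 29.8  6.7  7.2 58.5] box -0.7 3.8
10 10 6 [10.9 28.8  9.2  5.6 56.6] box -1.9 3.5
12 7 2 [11.  31.6  7.   5.3 53.7] box 2.6 0.0
12 7 4 [ 9.1 30.6  9.5  4.  51.9] box 1.4 0.0
12 7 6 [ 7.1 29.7 11.9  3.3 50. ] box 0.1 0.0
[  -4.5    1.1  -58.2 -167.5  -22.2   75.4]
0 [  26.  -20.  -58.   58.  -29. -174.] [  -9. -134.  322.] clr 73.9 low 0.345 
2 [  22.  -23.  -56.   46.  -31. -161.] [ -26. -198.  324.] clr 116.8 low 0.349 32mm 1.5deg
4 [  18.  -26.  -55.   34.  -32. -147.] [ -56. -246.  309.] clr 161.0 low 0.334 29mm 1.8deg
6 [  15.  -28.  -53.   20.  -34. -132.] [ -95. -270.  280.] clr 184.9 low 0.304 27mm 2.5deg
8 [  11.  -30.  -52.    5.  -35. -116.] [-138. -266.  243.] clr 198.8 low 0.263 29mm 3.2deg
10 [  8. -30. -52. -11. -36. -98.] [-179. -234.  205.] clr 200.6 low 0.216 34mm 4.1deg
12 [  4. -31. -51. -29. -37. -77.] [-214. -173.  181.] clr 197.6 low 0.177 39mm 5.2deg
14 [  0. -32. -50. -49. -37. -55.] [-232.  -91.  186.] clr 185.3 low 0.163 43mm 6.1deg
16 [ -2. -32. -50. -68. -38. -34.] [-230.   -7.  220.] clr 186.9 low 0.181 46mm 6.4deg
18 [ -3. -32. -50. -85. -38. -14.] [-218.   62.  272.] clr 175.0 low 0.222 42mm 5.6deg
20 [  -4.  -30.  -50. -101.  -37.    3.] [-196.  108.  316.] clr 155.2 low 0.262 31mm 4.1deg
22 [  -4.  -26.  -51. -117.  -35.   21.] [-158.  129.  339.] clr 137.6 low 0.285 23mm 3.5deg
24 [  -4.  -20.  -53. -132.  -32.   37.] [-111.  129.  329.] clr 106.1 low 0.28 26mm 4.4deg
26 [  -4.  -12.  -55. -147.  -29.   53.] [-67. 113. 281.] clr 65.6 low 0.246 37mm 5.9deg
28 [  -4.   -3.  -57. -161.  -24.   68.] [-43.  88. 199.] clr 43.9 low 0.186 47mm 7.4deg
```

Request:
carry_out(
  increments=[
    [0,0,0,-8,-12,0,1],
    [0,0,0,-24,-38,-4,1],
    [0,0,0,-44,-70,-9,1],
    [0,0,0,-60,-94,-13,1],
    [0,0,0,-65,-102,-14,1],
    [0,0,0,-65,-102,-14,1],
    [0,0,0,-65,-102,-14,1],
  ],
)

```text
clock: 16.8
tool_pos: [0.4632, -0.1383, 0.3179]
orientation: [138.9, 0.1, 78.5]
force: [-0.6, 0.0, -0.9]
opening: 0.0003
```

```bash
python3 log.py
cat > emit.py <<'E'
from path import *
def emit(Q):   # rows relative to the first config in Q
    p0,r0=fkp(Q[0])
    for q in Q[1:]:
        p,r=fkp(q);print([*[float(round(v*2)/2) for v in np.degrees((r*r0.inv()).as_rotvec())],*[int(round(v)) for v in (p-p0)*1000],1])
E
python3 - <<'E'
from emit import *
s=chain(53,12,7,2,113,[-4,12,-57,-168,-32,77],60);qp=[x for x in s if x[0]=='back'][-1][2]
q0=np.array(ctrl.get_obs()['joint_pos']);print(q0.round(1),qp.round(1),[stand(np.array(ctrl.get_obs()['tool_pos'])).round()],max(x[3] for x in s if x[0]!='side'))
via=np.array([[8,-30,-52,0,-35,-110],[-3,-32,-50,-80,-38,-20]])
f=PchipInterpolator([0,.25,.57,1],np.vstack([q0,via,qp]));Q=f(np.linspace(0,1,28));report(Q,3);np.save('Q.npy',Q)
emit(Q[:15])
E
```

```text
[  15.64  -27.12  -58.2    41.11  -27.18 -148.9 ] [ 0.4632 -0.1383  0.3179] [1.389e+02 1.000e-01 7.850e+01] [-0.6  0.  -0.9]Traceback (most recent call last):
  File "<stdin>", line 3, in <module>
NameError: name 'ctrl' is not defined
```

Request:
carry_out(
  increments=[
    [0,0,0,15,-10,5,1],
    [0,0,0,50,-30,20,1],
    [0,0,0,90,-50,40,1],
    [0,0,0,110,-60,50,1],
    [0,0,0,110,-60,50,1],
    [0,0,0,110,-60,50,1],
  ],
)

```text
clock: 17.55
tool_pos: [0.5724, -0.1982, 0.3666]
orientation: [139.0, 0.1, 78.5]
force: [-0.5, -0.3, 0.6]
opening: 0.0003
```

```bash
python3 log.py; sed -i 's/^from kin import \*/from kin import *\nfrom plant import ctrl/' ik.py
cat > p1.py <<'E'
from emit import *
s=chain(53,12,7,2,113,[-4,12,-57,-168,-32,77],60);qp=[x for x in s if x[0]=='back'][-1][2]
q0=np.array(ctrl.get_obs()['joint_pos']);print(q0.round(1),qp.round(1),[stand(np.array(ctrl.get_obs()['tool_pos'])).round()],max(x[3] for x in s if x[0]!='side'))
via=np.array([[8,-30,-50,0,-35,-110],[-3,-32,-50,-80,-38,-20]])
f=PchipInterpolator([0,.3,.6,1],np.vstack([q0,via,qp]));Q=f(np.linspace(0,1,31));report(Q,3);np.save('Q.npy',Q)
emit(Q[:17])
E
python3 p1.py
```

```text
[   4.6   -12.92  -39.12   24.57  -26.07 -124.55] [ 0.5724 -0.1982  0.3666] [1.39e+02 1.00e-01 7.85e+01] [-0.5 -0.3  0.6]
[   4.6  -12.9  -39.1   24.6  -26.1 -124.6] [  -5.2    1.   -57.5 -163.7  -22.1   72.5] [array([  65., -289.,  367.])] 1.3277890255362418e-11
0 [   5.  -13.  -39.   25.  -26. -125.] [  65. -289.  367.] clr 185.8 low 0.391 
3 [   7.  -21.  -44.   21.  -30. -123.] [ -12. -292.  346.] clr 199.7 low 0.371 28mm 1.1deg
6 [   8.  -27.  -48.   12.  -33. -117.] [ -86. -290.  299.] clr 204.4 low 0.32 29mm 2.0deg
9 [   8.  -30.  -50.    0.  -35. -110.] [-139. -266.  252.] clr 202.7 low 0.266 23mm 2.5deg
12 [  5. -31. -50. -21. -36. -89.] [-192. -201.  202.] clr 196.4 low 0.202 39mm 4.7deg
15 [  0. -32. -50. -52. -38. -53.] [-231.  -75.  193.] clr 183.8 low 0.166 47mm 6.7deg
18 [ -3. -32. -50. -80. -38. -20.] [-222.   43.  256.] clr 183.7 low 0.209 43mm 6.0deg
21 [  -4.  -29.  -51. -103.  -37.    6.] [-190.  109.  319.] clr 152.5 low 0.265 28mm 3.7deg
24 [  -5.  -22.  -52. -125.  -33.   30.] [-131.  127.  332.] clr 118.9 low 0.281 22mm 3.7deg
27 [  -5.  -12.  -55. -145.  -28.   52.] [-68. 108. 272.] clr 65.0 low 0.238 35mm 5.6deg
30 [  -5.    1.  -58. -164.  -22.   72.] [-45.  72. 149.] clr 18.0 low 0.149 48mm 7.3deg
[0.0, 0.5, 0.5, -25, 5, -2, 1]
[0.5, 1.0, 1.0, -50, 8, -9, 1]
[1.5, 1.5, 1.0, -76, 11, -20, 1]
[2.5, 2.0, 1.0, -102, 14, -34, 1]
[4.0, 3.0, 1.5, -127, 18, -50, 1]
[6.0, 3.5, 1.5, -149, 24, -68, 1]
[8.0, 4.5, 2.0, -169, 33, -85, 1]
[10.5, 5.0, 3.0, -185, 44, -101, 1]
[12.5, 5.5, 3.5, -197, 57, -115, 1]
[15.0, 6.0, 5.0, -210, 75, -130, 1]
[17.5, 6.0, 8.0, -225, 99, -148, 1]
[20.0, 5.0, 12.0, -239, 131, -165, 1]
[22.5, 3.0, 16.5, -251, 170, -177, 1]
[24.5, -0.5, 21.0, -257, 215, -180, 1]
[26.0, -5.5, 25.5, -256, 261, -174, 1]
[26.5, -11.5, 29.0, -250, 305, -158, 1]
```

Request:
carry_out(
  increments=[
    [0,0.5,0.5,-25,5,-2,1],
    [0.5,1,1,-50,8,-9,1],
    [1.5,1.5,1,-76,11,-20,1],
    [2.5,2,1,-102,14,-34,1],
    [4,3,1.5,-127,18,-50,1],
    [6,3.5,1.5,-149,24,-68,1],
    [8,4.5,2,-169,33,-85,1],
    [10.5,5,3,-185,44,-101,1],
    [12.5,5.5,3.5,-197,57,-115,1],
    [15,6,5,-210,75,-130,1],
    [17.5,6,8,-225,99,-148,1],
    [20,5,12,-239,131,-165,1],
    [22.5,3,16.5,-251,170,-177,1],
    [24.5,-0.5,21,-257,215,-180,1],
    [26,-5.5,25.5,-256,261,-174,1],
    [26.5,-11.5,29,-250,305,-158,1],
    [26.5,-11.5,29,-250,305,-158,1],
  ],
)

```text
clock: 19.68
tool_pos: [0.3218, 0.1067, 0.2091]
orientation: [125.0, -25.3, 111.3]
force: [0.4, -1.5, -0.6]
opening: 0.0005
```

```bash
python3 log.py
python3 - <<'E'
from emit import *
Q=np.load('Q.npy');q0=np.array(ctrl.get_obs()['joint_pos']);print(Q[16].round(1))
f=PchipInterpolator([0,.25,1],np.vstack([q0,Q[19],Q[30]]));Q2=f(np.linspace(0,1,16));report(Q2,3);emit(Q2)
E
```

```text
[ -1.56 -32.1  -49.98 -61.88 -38.13 -40.99] [0.3218 0.1067 0.2091] [125.  -25.3 111.3] [ 0.4 -1.5 -0.6]
[ -1.2 -31.9 -50.  -61.8 -37.8 -41. ]
0 [ -2. -32. -50. -62. -38. -41.] [-233.  -31.  209.] clr 190.0 low 0.173 
3 [ -3. -32. -50. -83. -38. -17.] [-220.   53.  263.] clr 178.8 low 0.215 34mm 4.7deg
6 [  -4.  -30.  -50. -103.  -37.    6.] [-191.  110.  324.] clr 154.2 low 0.27 26mm 3.5deg
9 [  -5.  -23.  -52. -124.  -34.   29.] [-135.  127.  339.] clr 123.4 low 0.287 21mm 3.5deg
12 [  -5.  -13.  -54. -144.  -29.   51.] [-71. 110. 281.] clr 68.5 low 0.245 35mm 5.7deg
15 [  -5.    1.  -58. -164.  -22.   72.] [-45.  72. 149.] clr 18.0 low 0.149 52mm 8.0deg
[1.0, -4.5, 1.0, 7, 30, 15, 1]
[2.0, -9.0, 2.0, 16, 57, 33, 1]
[2.5, -14.0, 2.0, 26, 81, 54, 1]
[3.0, -18.5, 1.5, 37, 103, 77, 1]
[3.0, -22.5, 0.5, 50, 120, 98, 1]
[2.5, -25.5, -1.0, 65, 132, 115, 1]
[2.0, -27.5, -3.5, 82, 139, 127, 1]
[0.5, -28.5, -6.0, 102, 142, 132, 1]
[-1.0, -28.0, -9.0, 123, 139, 130, 1]
[-3.5, -26.5, -12.0, 144, 133, 119, 1]
[-6.0, -24.0, -15.0, 165, 124, 100, 1]
[-9.5, -20.0, -18.0, 183, 112, 72, 1]
[-12.5, -14.5, -20.0, 196, 98, 35, 1]
[-16.5, -8.5, -21.5, 203, 84, -10, 1]
[-20.0, -1.0, -22.5, 202, 70, -60, 1]
```

Request:
carry_out(
  increments=[
    [1,-4.5,1,7,30,15,1],
    [2,-9,2,16,57,33,1],
    [2.5,-14,2,26,81,54,1],
    [3,-18.5,1.5,37,103,77,1],
    [3,-22.5,0.5,50,120,98,1],
    [2.5,-25.5,-1,65,132,115,1],
    [2,-27.5,-3.5,82,139,127,1],
    [0.5,-28.5,-6,102,142,132,1],
    [-1,-28,-9,123,139,130,1],
    [-3.5,-26.5,-12,144,133,119,1],
    [-6,-24,-15,165,124,100,1],
    [-9.5,-20,-18,183,112,72,1],
    [-12.5,-14.5,-20,196,98,35,1],
    [-15,-11,-21,201,90,10,1],
    [-16.5,-8.5,-21.5,203,84,-10,1],
    [-18.5,-4.5,-22,203,77,-35,1],
    [-20,-1,-22.5,202,70,-60,1],
    [-20,-1,-22.5,202,70,-60,1],
  ],
)

```text
clock: 21.92
tool_pos: [0.5234, 0.1765, 0.1479]
orientation: [127.7, -5.5, 88.0]
force: [-0.4, 0.5, 0.1]
opening: 0.0004
```

```bash
python3 log.py
python3 - <<'E'
from path import *
o=ctrl.get_obs();ps=stand(np.array(o['tool_pos']));R0=R.from_euler('xyz',o['orientation'],degrees=True);Rs=Rst(53,12,7)
print('stand tcp',ps.round(1),'rot err',np.degrees((S*Rs*R0.inv()).as_rotvec()).round(1))
g=w((2,84,113))-np.array(o['tool_pos']);print('to insert',(1000*g).round(1), 'push dir per 100',(S.apply([0,-100,0])).round(1))
from h import snap,cv2
a=snap('side');b=snap('top')
c=np.zeros((600,800,3),np.uint8);c[:,:400]=cv2.resize(a['pixels'][110:290,260:380],(400,600),interpolation=cv2.INTER_CUBIC);c[:400,400:]=cv2.resize(b['pixels'][170:300,170:300],(400,400),interpolation=cv2.INTER_CUBIC)
cv2.imwrite('pics/ins1.png',c)
E
```

```text
[  -5.12    0.92  -57.37 -163.86  -21.36   72.43] [0.5234 0.1765 0.1479] [127.7  -5.5  88. ] [-0.4  0.5  0.1]
stand tcp [-45.7  71.8 147.9] rot err [ 0.  -0.5  0.1]
to insert [ 49.1   4.1 -34.9] push dir per 100 [-16.8 -98.6   0. ]
```

View pics/ins1.png

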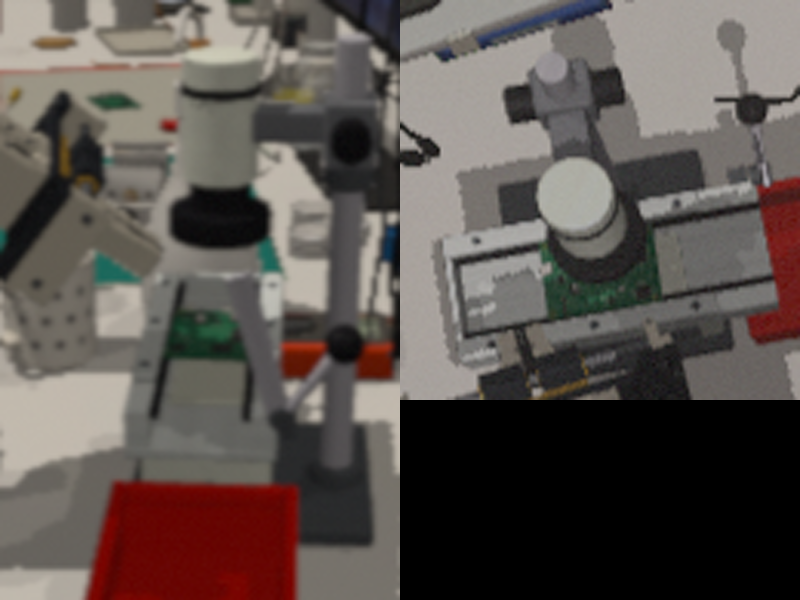

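Run:
```python
from path import *
from h import snap,ray,cv2
b=snap('top')
m=[r for r in ctrl.outline_of(b,'board')][0];pix=np.array(m['pixels']);vu=np.argwhere(pix);print(m['confidence'],len(vu))
X=stand(ray(b,vu[:,::-1],.118));print('board mask stand y',np.percentile(X[:,1],[0,1,5,95,99,100]).round(1),'x',np.percentile(X[:,0],[1,99]).round(1))
print('left edge by eye',stand(ray(b,[[216.5,258],[217.5,268]],.117)).round(1),'right',stand(ray(b,[[254.5,258]],.117)).round(1))
for y in(84,88):
    c=clear((2,y,113),Rst(53,12,7));print(y,{k:round(v,1) for k,v in c.items()},(1000*(w((2,y,113))-np.array(ctrl.get_obs()['tool_pos']))).round(1))
    print(ik(w((2,y,113)),S*Rst(53,12,7),[-5,12,-57,-168,-32,77])[1])
```

```text
0.79 545
board mask stand y [-33.3 -31.8 -29.5  50.3  52.3  53.6] x [-31.3  27.4]
left edge by eye [[  7.3  50.4 117. ]
 [-15.9  51.9 117. ]] right [[ -9.8 -33.9 117. ]]
84 {'cb': np.float64(2.6), 'cf': np.float64(46.8), 'rf': np.float64(3.5), 'rb': np.float64(5.6), 'bl': np.float64(104.0)} [ 47.9   4.4 -37.2]
2.1456334586930843e-13
88 {'cb': np.float64(2.6), 'cf': np.float64(49.2), 'rf': np.float64(3.5), 'rb': np.float64(5.3), 'bl': np.float64(107.7)} [ 48.6   8.4 -37.2]
2.84301649495819e-13
```

The stop is up, the bin is in place and the channel is free. The board spans stand y −34 to +51 (left edge at crop x≈543). I'll insert the fingertips slowly beyond its +y end.

Request:
carry_out(
  increments=[
    [0,0,0,3,4,-1,1],
    [0,0,0,10,6,-6,1],
    [0,0,0,18,6,-12,1],
    [0,0,0,26,6,-18,1],
    [0,0,0,34,6,-24,1],
    [0,0,0,41,6,-29.5,1],
    [0,0,0,46,6,-33,1],
    [0,0,0,48,6,-35,1],
    [0,0,0,48,6,-35,1],
  ],
)

```text
clock: 23.25
tool_pos: [0.5729, 0.1817, 0.1143]
orientation: [127.5, -5.5, 87.9]
force: [-0.6, 0.4, 0.3]
opening: 0.0005
```

```bash
python3 log.py
python3 - <<'E'
from path import *
o=ctrl.get_obs();ps=stand(np.array(o['tool_pos']));print(ps.round(1))
from h import snap,cv2
a=snap('side');b=snap('top')
c=np.zeros((600,800,3),np.uint8);c[:,:400]=cv2.resize(a['pixels'][110:290,260:380],(400,600),interpolation=cv2.INTER_CUBIC);c[:400,400:]=cv2.resize(b['pixels'][170:300,170:300],(400,400),interpolation=cv2.INTER_CUBIC)
cv2.imwrite('pics/ins2.png',c)
E
```

```text
[  -4.     11.84  -57.31 -170.85  -31.99   79.03] [0.5729 0.1817 0.1143] [127.5  -5.5  87.9] [-0.6  0.4  0.3]
[  2.2  85.2 114.3]
```

View pics/ins2.png

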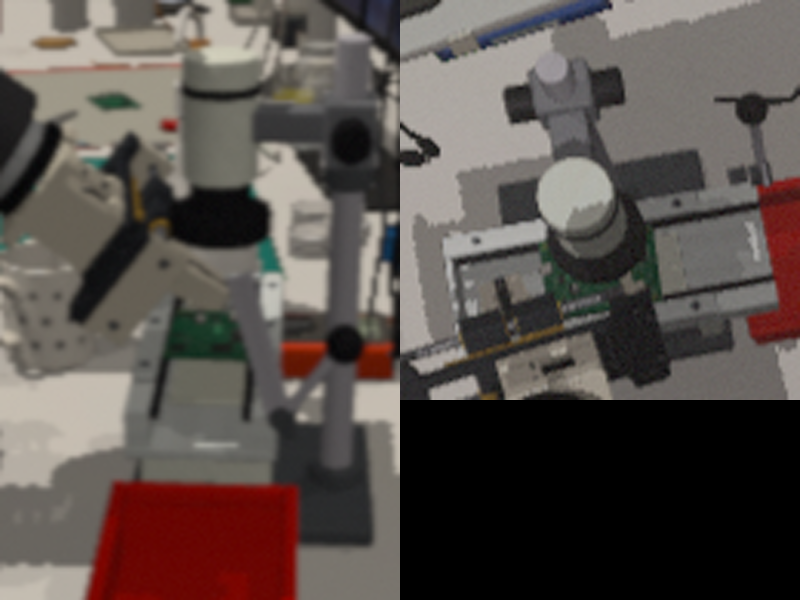

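The fingertip is in the channel at crop (503,300), left of the board's end, with no contact force. I'll start pushing.

Request:
carry_out(
  increments=[
    [0,0,0,-0.5,-3,-1,1],
    [0,0,0,-1.5,-8,-1,1],
    [0,0,0,-2,-13,-1,1],
    [0,0,0,-3,-18,-1,1],
    [0,0,0,-4,-24,-1,1],
    [0,0,0,-5,-30,-1,1],
    [0,0,0,-6,-36,-1,1],
    [0,0,0,-7,-42,-1,1],
    [0,0,0,-8,-47,-1,1],
    [0,0,0,-8.5,-50,-1,1],
  ],
)

```text
clock: 24.6
tool_pos: [0.5645, 0.1313, 0.1136]
orientation: [127.5, -5.5, 87.9]
force: [-0.3, 0.0, -0.5]
opening: 0.0003
```

```bash
cat > st.py <<'E'
from path import *
from h import snap,ray,cv2
o=ctrl.get_obs();print(stand(np.array(o['tool_pos'])).round(1),np.array(o['joint_pos']).round(1),np.array(o['force']).round(1))
for n in('side','top'):
    p=snap(n)
    for m in ctrl.outline_of(p,'board')[:1]:
        vu=np.argwhere(np.array(m['pixels']));X=stand(ray(p,vu[:,::-1],.117));print(n,round(m['confidence'],2),len(vu),'y',np.percentile(X[:,1],[1,99]).round(1),'x',np.percentile(X[:,0],[1,99]).round(1))
E
python3 st.py
```

```text
[  2.4  34.1 113.6] [ -12.1    9.1  -53.8 -154.6  -27.    68.9] [-0.3  0.  -0.5]
side 0.57 459 y [-80.5  18.4] x [-32.3  26.3]
top 0.6 403 y [-72.5 -12. ] x [-13.3  30.5]
```

The board follows the finger: its leading edge is at y −72, which matches TCP y 34. I'll continue to the outlet.

Request:
carry_out(
  increments=[
    [0,0,0,-0.5,-3,0,1],
    [0,0,0,-1.5,-8,0,1],
    [0,0,0,-2.5,-14,0,1],
    [0,0,0,-3.5,-20,0,1],
    [0,0,0,-4.5,-26,0,1],
    [0,0,0,-5.5,-32,0,1],
    [0,0,0,-6.5,-38,0,1],
    [0,0,0,-7.5,-44,0,1],
    [0,0,0,-8.5,-50,0,1],
    [0,0,0,-9.5,-56,0,1],
    [0,0,0,-10.5,-62,0,1],
    [0,0,0,-11.5,-68,0,1],
    [0,0,0,-12.5,-74,0,1],
    [0,0,0,-13.5,-79,0,1],
    [0,0,0,-14.5,-84,0,1],
    [0,0,0,-15.5,-89,0,1],
    [0,0,0,-16,-93,0,1],
    [0,0,0,-16,-93,0,1],
    [0,0,0,-16,-93,0,1],
  ],
)

```text
clock: 27.18
tool_pos: [0.5485, 0.0387, 0.1134]
orientation: [127.5, -5.5, 87.9]
force: [-0.9, -0.9, 0.6]
opening: 0.0005
```

```bash
python3 st.py
python3 - <<'E'
from h import *
a=snap('side');cv2.imwrite('pics/push1.png',cv2.resize(a['pixels'][150:330,250:410],(640,600),interpolation=cv2.INTER_CUBIC))
E
```

```text
[  2.1 -59.8 113.4] [ -17.4    4.3  -44.4 -121.7  -18.2   38.2] [-0.9 -0.9  0.6]
top 0.73 372 y [-188.7 -115.6] x [-40.5  11.4]
```

View pics/push1.png

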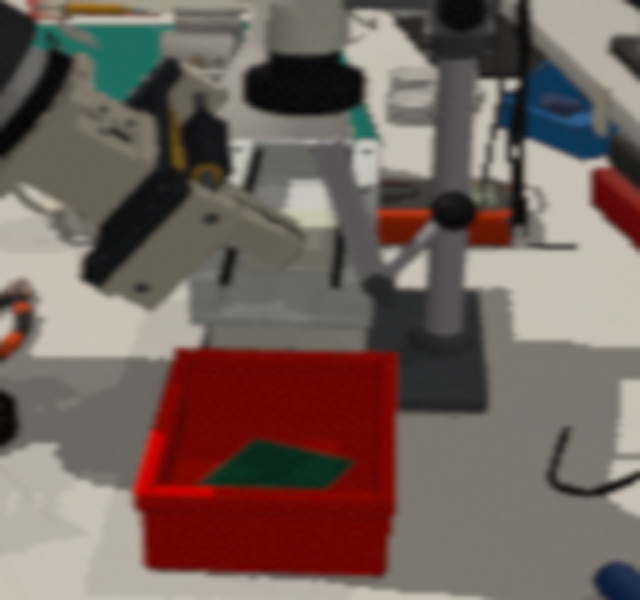

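The board lies flat inside the bin at (280,465), and the camera, stop and bin look undisturbed. I'll withdraw along the tool axis.

Run:
```python
from path import *
o=ctrl.get_obs();q=np.array(o['joint_pos']);r=R.from_euler('xyz',o['orientation'],degrees=True);d=r.apply([0,0,1]);p=np.array(o['tool_pos']);print(d.round(3))
for b in(15,30,45,55):
    q,e=ik(p-d*b/1000,r,q);print(b,(-d*b).round(1),q.round(1),round(e,2))
```

```text
[ 0.795  0.029 -0.606]
15 [-11.9  -0.4   9.1] [ -13.9    1.3  -43.3 -115.7  -14.    29.3] 0.0
30 [-23.8  -0.9  18.2] [  -8.1   -1.6  -41.9 -107.7   -8.5   17.2] 0.0
45 [-35.8  -1.3  27.3] [  1.8  -4.2 -41.2 -96.   -0.2  -0.7] 1.33
55 [-43.7  -1.6  33.3] [  1.7  -5.7 -42.  -96.2  -0.2  -0.5] 3.8
```

Request:
carry_out(
  increments=[
    [0,0,0,-4,0,3,1],
    [0,0,0,-9,0,7,1],
    [0,0,0,-14,-0.5,11,1],
    [0,0,0,-19,-0.5,14.5,1],
    [0,0,0,-24,-1,18.5,1],
    [0,0,0,-28,-1,21.5,1],
    [0,0,0,-32,-1,24.5,1],
    [0,0,0,-35,-1,27,1],
    [0,0,0,-40,-1,31,1],
    [0,0,0,-45,-1,36,1],
    [0,0,0,-45,-1,36,1],
    [0,0,0,-45,-1,36,1],
  ],
)

```text
clock: 28.92
tool_pos: [0.5044, 0.0379, 0.1419]
orientation: [126.9, -5.5, 87.9]
force: [-0.2, 0.6, 0.2]
opening: 0.0002
```

```bash
python3 st.py
python3 - <<'E'
from fit import *
V=[snap('side'),snap('top')]
for p in V:
    m=mask(p,('bin','board'));b,s=fit([(p,m)],BIN,[.528,-.07,-.17]);print('bin',b.round(4),np.degrees(b[2]).round(1),round(s,3))
    for l in('board','bin','tape','cutters','screwdriver','camera'): print(l,[(np.round(d['centre'],3).tolist(),round(d['confidence'],2)) for d in ctrl.search_frame(p,l)[:1]])
c=np.zeros((600,800,3),np.uint8);c[:,:400]=cv2.resize(V[0]['pixels'][110:350,240:400],(400,600),interpolation=cv2.INTER_CUBIC);c[:400,400:]=cv2.resize(V[1]['pixels'][150:350,170:370],(400,400),interpolation=cv2.INTER_CUBIC)
cv2.imwrite('pics/end.png',c)
E
```

```text
[-41.2 -68.  141.9] [  1.8  -5.3 -42.  -96.4  -0.2  -0.3] [-0.2  0.6  0.2]
side 0.92 317 y [-341.2 -302.5] x [-15.7  32.7]
top 0.62 257 y [-355.8 -247.8] x [117.9 175.2]
bin 0.91 3881
board 0.92 342
bin [ 0.5251 -0.0674 -0.17  ] -9.7 0.948
board [([0.532, -0.051, 0.007], 0.9)]
bin [([0.526, -0.072, 0.026], 0.63)]
tape [([0.367, 0.008, 0.014], 0.79)]
cutters [([0.385, 0.157, 0.012], 0.72)]
screwdriver [([0.677, -0.236, 0.013], 0.63)]
camera [([0.57, 0.078, 0.262], 0.77)]
bin 0.78 2014
board 0.69 684
bin [ 0.5303 -0.0785 -0.169 ] -9.7 0.701
board [([0.524, -0.064, 0.005], 0.75)]
bin [([0.553, -0.112, 0.006], 0.71)]
tape []
cutters [([0.385, 0.167, 0.009], 0.66)]
screwdriver [([0.679, -0.221, 0.02], 0.57)]
camera [([0.57, 0.096, 0.28], 0.77)]
```

View pics/end.png

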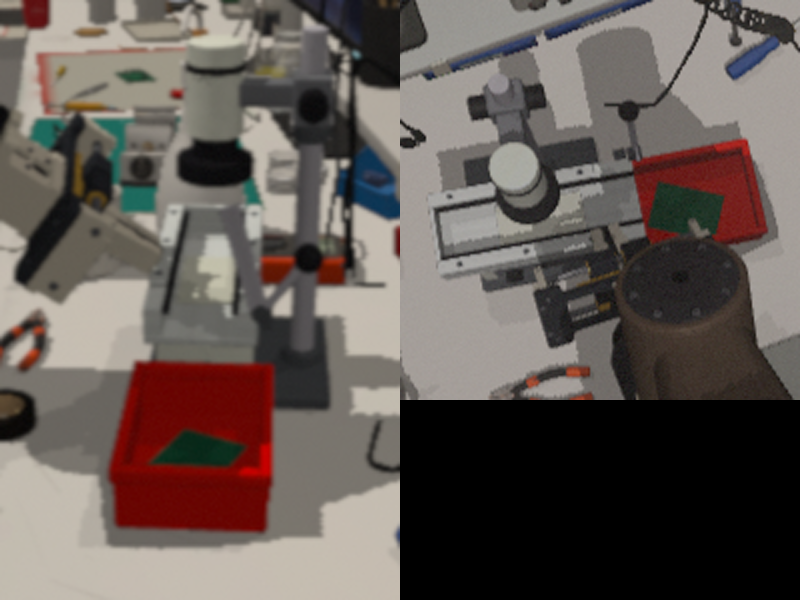

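The board lies flat in the bin at side crop (200,450) and top crop (687,210). The bin stands square, the stop is still up and the gripper is clear. I'm handing in.

```bash
python3 -c "
from plant import ctrl
print(ctrl.close_job())"
```

```text
the job is handed in; nothing more can be done
None
```

The board is in the bin and the job was handed in at about 29 s of the 64 s allowed.

- **What I did:** I slid the bin by its end rim to stand (0, −170). I then led the stop's knob over its arc between the fingers to about 1.2 rad. With the gripper leaned back about 53°, I pushed the board off the open end. That is more than the suggested 30–40°; those poses checked out of reach or too close to the camera.
- **Final position:** both pictures show the board flat inside the bin, the bin square to the slide and flat, and the stop still up. The gripper was withdrawn and touching nothing.
- **Contact:** every wrist force reading while working under the camera, taken at the end of each move, was about 1.5 N or less. I saw no sign of a bump.
- **Bystanders:** tape, cutters and screwdriver read within about 3 mm of their first readings in the side view. In the top view the cutters and screwdriver did too.
- **Checks that disagreed or failed:**
  - The top-view outline fit of the bin put it about 9 mm from target, because the arm partly hid the bin. The side view put it within about 4 mm.
  - The board outline search gave two false hits after the drop, far from the bin. Repeat looks in both views put the board inside the bin.
  - The tape was not found in the last top picture.

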